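Stand a model wall panel in the gluing jig and clip it to the fence

TASK

Set up the terracotta-coloured model wall for gluing: first lean it on the grey sloping rest, doorway edge down, and let go of it, then take it by its two faces and stand it in the slot of the wooden gluing jig, doorway edge down on the slot floor. Then squeeze the black self-closing clip open, take it off its post, put it over the top of the wall near the middle and let it close so that it pinches the wall upright against the jig's fence. Leave the steel weight, the red marker and the blue eraser where they are.

Things in the scene. Friction and masses are not known exactly. Their poses are not given: they have to be found in the camera images.
- panel: Terracotta-coloured model wall, 90 (its x, foot to top) x 56 (y) x 10 mm (z), 0.06 kg, lying flat on the white board at the start. Origin: centre of the face then underneath (mid-thickness is 5 mm along +z). x points from the doorway edge (foot) to the plain top edge. The middle of the foot edge has a doorway 14 wide, 28 high. Side edges are solid, full thickness.
- panel_foot (a point): Middle of the wall's doorway edge, mid-thickness: (-45, 0, 5) mm in the panel frame.
- panel_top (a point): Middle of the wall's top edge, mid-thickness: (45, 0, 5) mm in the panel frame. The last 20 mm below this edge are solid, as is the middle 24 mm of the width down to the doorway. Two window openings, 20 to 35 mm below this edge, lie 12 to 22 mm to each side of the centre line.
- rest: Fixed grey sloping rest on the white board (top 7 mm above the bench); origin at the centre underneath its foot, 60 wide (y), 8 thick, x from -45 to 40 mm. A face plate 38 wide, 50 long, 6 thick rises 45 degrees toward the rest's +x; a ledge 48 wide, 17 deep stands square to it at the lower end. They meet in a line along y at x = -30, z = 22 mm.
- rest_seat (a point): Where panel_foot is when the wall leans rightly in the V of the rest: (-33.5, 0, 25.5) mm in the rest frame. The wall's x then points 45 degrees up toward the rest's +x, its y along the rest's y. Its sides pass the plate by 9 mm each and its upper 40 mm pass the plate's upper end, free on both faces.
- jig: Fixed gluing jig on the bare bench; origin centred underneath its grey base 64 (x) x 80 (y) x 12 mm. Slot along y, 13 mm wide, 61 long, floor at z = 12 mm. Wooden fence on the +x side (x 6.5 to 14.5, 72 wide) up to z = 58 mm; bevelled front rail on the -x side (x -14.5 to -6.5) 18 mm above the floor; end stops 16 mm.
- jig_slot (a point): Centre of the slot floor, (0, 0, 12) mm in the jig frame. A wall standing in the slot has its top 90 mm above it; flush on the fence its mid-thickness is 1.5 mm toward +x of it.
- clip_post: Fixed stand for the clip on the bare bench: foot 60 (x) x 52 (y) x 10 mm, origin at the centre of its underside, with an upright plate 12 mm thick (x), 32 wide (y), top at z = 64 mm.
- clip: Self-closing clip like a big clothes peg, black, orange jaw tips, 0.05 kg, clipped upright on the post's plate. Origin on the pivot, 80 mm above the post's underside; z up, y along the pivot, x the way it opens (axes of its -x arm, which tilts up to 0.21 rad as it is squeezed). Arms hang on each side, inner faces 30 mm apart; crossbar underside 8 mm below the pivot.
- clip_grip (a point): Middle between the two handles, (0, 0, 28) mm in the clip frame. Handles are 14 mm wide (y) and stand 4 to 45 mm above the pivot. At the start they flare out, 41 mm over the outer faces at this height; squeezed home along x (12 N) the outer faces are parallel and 30 mm apart.
- clip_tip (a point): Point between the orange tips, (0, 0, -62) mm in the clip frame; the tips reach from 56 to 68 mm below the pivot, 14 mm wide (y).
- clip_jaw (a joint): Opening angle of the clip, rad: 0 at the start (tips 12 mm apart on the post's plate), about 0.1 pinching wall and fence (18 mm), 0.42 fully squeezed (tips about 37 mm apart). A spring closes it; about 3.5 N at the tips.
- weight: Ground steel weight 30x50x30 mm, 0.35 kg, on the bare bench; bystander. Origin: centre of its underside.
- marker: White and red marker lying on the white board, 139 mm long; bystander. Origin: middle of its underside.
- rubber_block: Eraser in a blue sleeve, 20x46x12 mm, on the white board; bystander. Origin: centre of its underside.
There are look-alikes about, which are no part of the job. Leave any yellow look-alike of the clip_post alone. Leave any green look-alike of the clip alone.

How it is judged:
On the way, in this order (a step that is already met when the one before it is completed fails the run):
1. the wall leans on the sloping rest, doorway edge in the V, and has been let go (distance between panel_foot and rest_seat below 0.014 m and angle between panel's own x axis and vertical between 0.6 and 0.97 rad and contact force between the fingers and panel below 0.1 N and linear speed of panel below 0.03 m/s), for 0.2 s.
2. the wall stands in the jig's slot, doorway edge on the slot floor, and has been let go (distance between panel_foot and jig_slot below 0.007 m and angle between panel's own x axis and vertical below 0.2 rad and contact force between the fingers and panel below 0.1 N and linear speed of panel below 0.03 m/s), for 0.2 s.
3. the clip, squeezed open, has been taken off its post (horizontal distance between clip and clip_post above 0.04 m and value of joint clip_jaw above 0.12 rad), for 0.1 s.
At the end, for the whole second after the job is handed in: Wall upright in the slot (0.05 rad), doorway edge's middle within 6 mm of the slot floor's centre; clip over its top, within 20 mm of the jig's middle, upright within 0.25 rad, tips below the fence top, pressing on wall and fence (each over 0.5 N); all at rest (distance between panel_foot and jig_slot below 0.006 m and angle between panel's own x axis and vertical below 0.05 rad and contact force between clip and panel above 0.5 N and contact force between clip and jig above 0.5 N and z of clip_tip in the frame of jig below 0.058 m and y of clip_tip in the frame of jig between -0.02 and 0.02 m and angle between clip's own z axis and vertical below 0.25 rad and linear speed of each of clip, panel below 0.02 m/s); the robot touches nothing.
It fails at once if the steel weight, the red marker or the eraser is moved by more than 20 mm (distance of any of weight, marker, rubber_block from where it was at the start of the episode above 0.02 m).
It also fails if it takes over 59 s, if anything falls off the work surface, if the arm or the gripper's body presses on something with over 40 N, if the wrist force passes 120 N, or if a joint passes its speed limit or range.

ROBOT

A 6-joint arm with a two-finger parallel gripper is mounted at the origin on a cart in front of the work surface, level with it; the furniture and walls round the work are solid. World frame = base frame: x ahead of the robot, y to its left, z up, the work surface at z = 0. Lengths are in m, angles in rad, forces in N, time in s.
With the tool pointing down it reaches from about 0.225 to 0.725 m from the base axis. Payload 3.1 kg.
Tool frame: the origin (TCP) lies between the finger pads; the fingertips stand ahead of it and the grasp point (between the pads) lies 6 mm ahead of it (ctrl.nose_length is the z of the fingertips in the tool frame, in m); z points along the fingers, y is the direction in which the jaws open and shut (so a half turn about z gives the same grasp; the last joint's range is limited). The gripper opens to 85 mm and grips with 20 to 120 N. Pads are 22 mm wide; open, the fingers measure 114 mm over their backs; the gripper's body (76 mm by 85 mm) begins 54 mm behind the grasp point. The pads swing forward as they close: fully open they stand 13 mm farther back than shut.
Start: joints at [1.116, 0.048, 0.099, 1.622, 0, 1.443], TCP at [0.169, 0.497, 0.256] pointing down, gripper open.
Joint ranges: [-2.91, 2.91], [-0.99, 1.94], [-1.21, 1.42], [-2.12, 2.29], [-1.49, 1.47], [-3.14, 3.14]. Speed limits (rad/s): [2.79, 2.79, 3.14, 3.14, 3.14, 3.14].

INTERFACE

Orientations are given as [roll, pitch, yaw] about the fixed x, y, z axes, in that order (R = Rz(yaw) Ry(pitch) Rx(roll)).
In Python, from rig import ctrl gives the robot as it stands.
- The arm moves only by the tool carry_out, never from a script. Its arguments are lists of equal length, an entry for each row: "offset": the shift along the tool's x, y, z in m, a list of three; "twist": the turn, a rotation vector about the tool's x, y, z in rad, a list of three; "fingers": the opening in per cent of the stroke, from 0 (shut) to 100 (fully open). In form: {"offset": [[tx, ty, tz], ...], "twist": [[ax, ay, az], ...], "fingers": [fingers, ...]}. A call has 1 to 20 rows; each row shifts and turns the commanded pose from where the row before left it, along the tool's axes as they then stand; what a row does not reach is not made up. A row lasts 1/10 s, in which the tool goes at most 50 mm and 8.59 degrees, less where a joint would pass 70% of its speed; a pose out of reach is approached as far as the arm can. A call with a gripper value outside its range is refused whole. The fingers move at their own pace and stop on an object; the grip force is fixed at half the most. Time passes only in rows, so rows that do not move let the fingers close. It gives the time, the measured TCP pose, the force and the opening at its end, in the units of the state.
- ctrl.sense(): the state, without advancing time (a new reading comes with each control period).
- ctrl.capture(name): name is "scene" or "top" or "wrist"; returns a dict with "pixels" (400x640x3 uint8, red, green, blue), "fx", "fy", "cx", "cy" (pixels), "world_from_camera" (4x4, takes a point from camera to world coordinates). Camera axes: x right, y down, z forward; pixel columns grow to the right and rows downward; lengths in m; the calibration is good to about 2 mm. A picture is of the moment at which its call begins. There is no depth.
- ctrl.close_job(): hands the job in, once; it reports no verdict.
The state is a dict: "time": time; "joints": joint angles; "dq": joint speeds; "joint_torque": joint torques, N m; "position": TCP position; "tcp_rot": TCP orientation; "wrist_force": force on the tool from outside, world axes, zero at the start; "ft_torque": the same for the moment, N m; "width": opening from 0.0 (shut) to 1.0 (fully open).
Only numpy, scipy, OpenCV 4.12 (cv2) and the standard library are available. Lean on these libraries where they do the work, as an engineer would, in place of code of your own. Each camera call takes 0.05 s, during which the arm holds its last target.

## Working session

There is one attempt and no reset: what is moved stays moved. The work goes in short steps, Python scripts to look and compute and a tool call to move; the robot and the scene stay as the last step left them, time stands still between calls to the robot, and variables do not carry over. Pictures are saved under pics/ and viewed, and the job is handed in when it is done.

Besides the shell and the picture viewer there is one more tool, called after "Call:" by a JSON object that holds its "name" and its "arguments", one argument or row to a line. carry_out: Moves the arm, as the interface text tells. Its arguments: {"type":"object","properties":{"offset":{"type":"array"},"twist":{"type":"array"},"fingers":{"type":"array"}},"required":["offset","twist","fingers"]}

```bash
ls; mkdir -p pics
cat > h.py <<'E'
import numpy as np, cv2
from rig import ctrl
from scipy.spatial.transform import Rotation as R
def snap(cam,name):
    c=ctrl.capture(cam); cv2.imwrite(f'pics/{name}.png',c['pixels'][:,:,::-1])
    np.savez(f'pics/{name}.npz',**{k:np.array(v) for k,v in c.items()}); return c
def load(name): return dict(np.load(f'pics/{name}.npz'))
def ray(c,u,v):
    T=np.array(c['world_from_camera']); d=T[:3,:3]@np.array([(u-c['cx'])/c['fx'],(v-c['cy'])/c['fy'],1]); return T[:3,3],d
def onz(c,u,v,z):
    o,d=ray(c,u,v); return o+d*(z-o[2])/d[2]
def proj(c,p):
    T=np.linalg.inv(np.array(c['world_from_camera'])); q=T[:3,:3]@np.array(p)+T[:3,3]
    return np.array([c['fx']*q[0]/q[2]+c['cx'],c['fy']*q[1]/q[2]+c['cy']])
def tri(c1,p1,c2,p2):
    o1,d1=ray(c1,*p1);o2,d2=ray(c2,*p2)
    A=np.stack([d1,-d2],1);s=np.linalg.lstsq(A,o2-o1,rcond=None)[0]
    a=o1+d1*s[0];b=o2+d2*s[1];return (a+b)/2,np.linalg.norm(a-b)
E
python3 - <<'E'
from h import *
for n in ['scene','top','wrist']:
    c=snap(n,n+'0'); print(n,np.round(c['world_from_camera'],3).tolist(),c['fx'],c['cx'],c['cy'])
s=ctrl.sense(); print(s, ctrl.nose_length)
E
```

```text
pics
scene [[0.85, -0.328, 0.412, 0.141], [-0.526, -0.503, 0.686, -0.345], [-0.018, -0.8, -0.6, 0.68], [0.0, 0.0, 0.0, 1.0]] 503.4896555005209 319.5847649740048 195.75801417868934
top [[0.001, -1.0, 0.032, 0.528], [-1.0, -0.001, 0.008, 0.338], [-0.008, -0.032, -0.999, 0.935], [0.0, 0.0, 0.0, 1.0]] 448.6157440807759 316.1093641070928 200.35958063414816
wrist [[0.32, 0.905, 0.279, 0.096], [0.947, -0.306, -0.096, 0.521], [-0.002, 0.295, -0.955, 0.373], [0.0, 0.0, 0.0, 1.0]] 296.0584612297829 321.719675563945 198.6446549583494
{'time': 0.15, 'joints': array([1.11620365e+00, 4.85946478e-02, 9.79379912e-02, 1.62199756e+00,
       2.64794812e-06, 1.44299786e+00]), 'dq': array([ 0.00096456, -0.00215619,  0.00306978,  0.00107957,  0.00257982,
        0.00128582]), 'joint_torque': array([ 1.65096284e-03, -3.39258027e+01,  3.20424664e+01,  1.53112487e-02,
       -6.80832841e-05,  9.74431885e-06]), 'position': array([0.16834769, 0.49681816, 0.25536883]), 'tcp_rot': array([-3.13975025e+00, -2.39416288e-04,  2.81479822e+00]), 'wrist_force': array([-0.08496357, -0.16712234, -0.52061552]), 'ft_torque': array([-0.01152685,  0.00430554,  0.03200952]), 'width': 0.9969695431467015} 0.025
```

View pics/scene0.png

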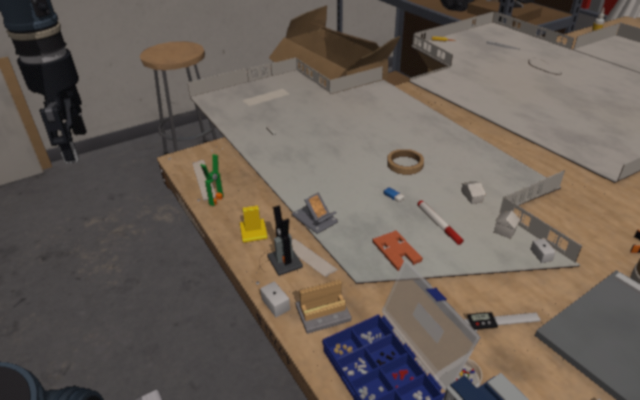

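View pics/top0.png

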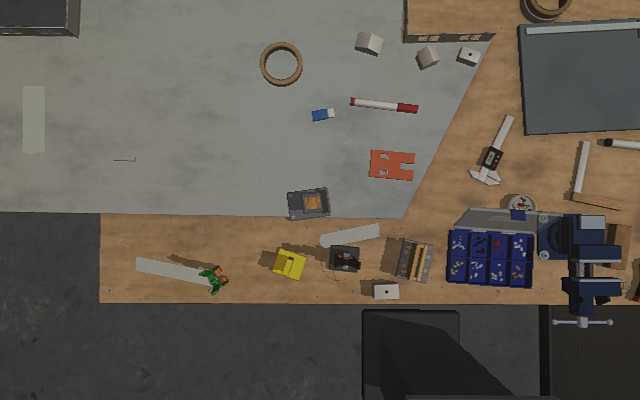

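View pics/wrist0.png

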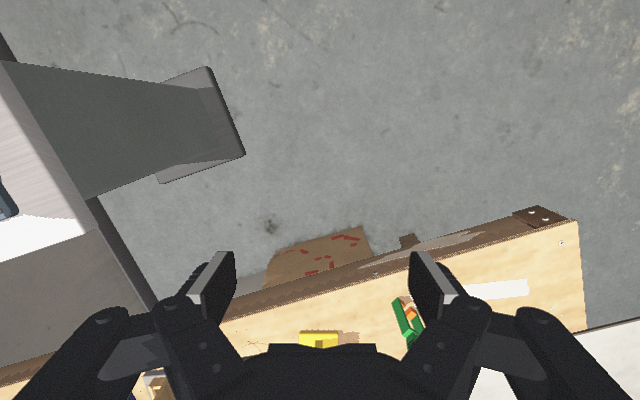

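Run:
```python
from h import *
t=cv2.imread('pics/top0.png'); s=cv2.imread('pics/scene0.png')
cv2.imwrite('pics/tz.png',cv2.resize(t[130:310,270:450],None,fx=4.4,fy=3.3,interpolation=cv2.INTER_CUBIC)[:594])
cv2.imwrite('pics/sz.png',cv2.resize(s[180:340,230:430],None,fx=3.7,fy=3.7,interpolation=cv2.INTER_CUBIC))
for n in('scene0','top0'):
    c=load(n);im=c['pixels'];h=cv2.cvtColor(im,cv2.COLOR_RGB2HSV)
    m=cv2.inRange(h,(2,130,120),(12,255,255));
    k,l,st,ce=cv2.connectedComponentsWithStats(m)
    for i in range(1,k):
        if st[i,4]>150:
            print(n,st[i],ce[i]); 
            cs,_=cv2.findContours((l==i).astype(np.uint8),0,1); print(cv2.minAreaRect(cs[0]),cv2.approxPolyDP(cs[0],2.5,True)[:,0].tolist())
```

```text
scene0 [374 231  48  37 757] [396.64332893 248.36856011]
((397.1753845214844, 249.36215209960938), (46.89234924316406, 23.668315887451172), 46.636573791503906) [[374, 239], [398, 267], [405, 252], [415, 262], [421, 259], [395, 231]]
top0 [370 150  45  30 960] [391.10416667 164.33854167]
((391.7054443359375, 164.38743591308594), (42.79502868652344, 26.985122680664062), 4.969740867614746) [[372, 150], [370, 176], [412, 178], [412, 170], [400, 169], [399, 163], [413, 162], [414, 153]]
```

View pics/tz.png

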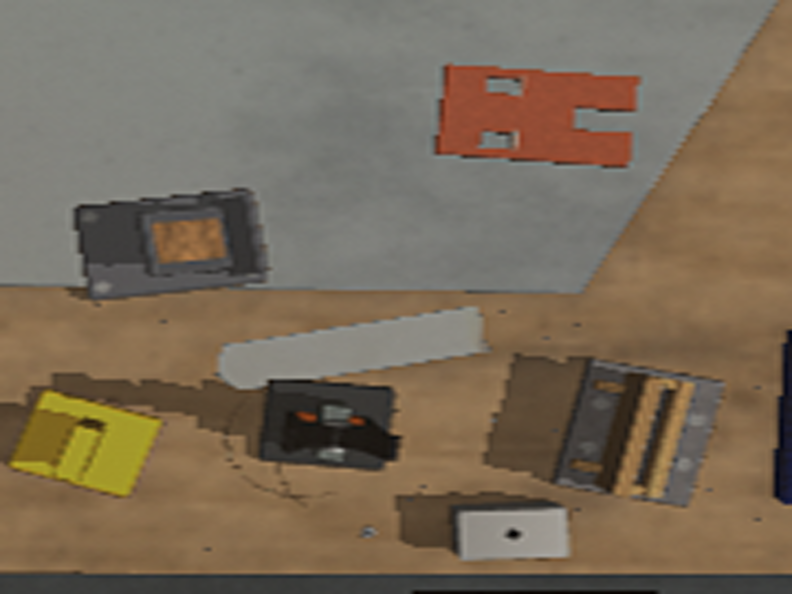

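View pics/sz.png

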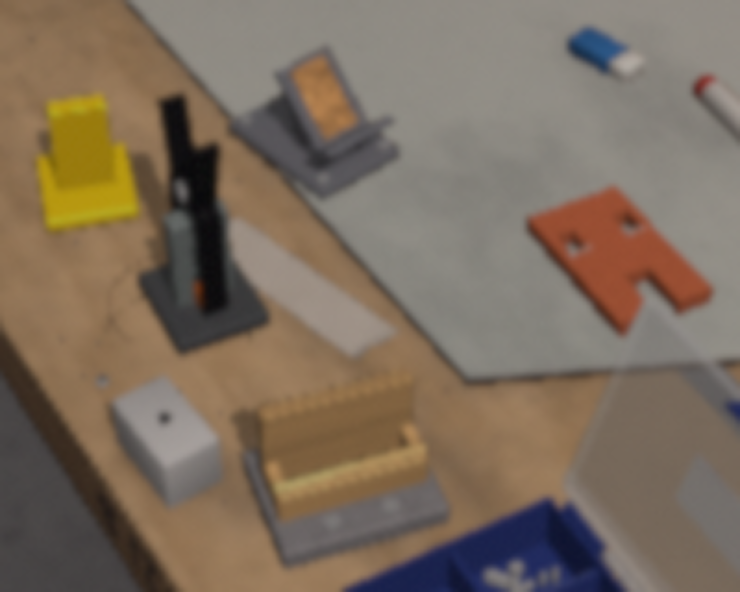

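Run:
```python
from h import *
t=load('top0')
P=lambda u,v,z:np.round(onz(t,u,v,z),4)
for p in [(372,150),(370,176),(412,178),(414,153)]: print('panel',P(*p,.017))
tz=lambda u,v:(270+u/4.4-.5+.1,130+v/3.3-.4)
for n,pts,z in [('post',[(262,380),(395,388),(390,470),(262,460)],.01),('jigbase',[(590,358),(724,382),(688,506),(555,484)],.012),('rest',[(76,207),(92,298),(266,280),(248,190)],.015),('restplate',[(142,212),(224,205),(230,268),(150,276)],.05),('weight',[(455,508),(565,505),(568,555),(460,558)],.03)]:
    print(n,[P(*tz(*q),z).tolist() for q in pts])
```

```text
panel [0.6603 0.231  0.017 ]
panel [0.6069 0.2353 0.017 ]
panel [0.6028 0.1494 0.017 ]
panel [0.6542 0.145  0.017 ]
post [[0.4657, 0.3188, 0.01], [0.4609, 0.2567, 0.01], [0.41, 0.2591, 0.01], [0.4161, 0.3188, 0.01]]
jigbase [[0.4798, 0.1661, 0.012], [0.465, 0.1039, 0.012], [0.3884, 0.1211, 0.012], [0.4018, 0.1827, 0.012]]
rest [[0.5733, 0.4058, 0.015], [0.5168, 0.3981, 0.015], [0.528, 0.3171, 0.015], [0.584, 0.3255, 0.015]]
restplate [[0.5686, 0.3735, 0.05], [0.5729, 0.3367, 0.05], [0.5352, 0.334, 0.05], [0.5303, 0.3699, 0.05]]
weight [[0.3897, 0.2313, 0.03], [0.3916, 0.1812, 0.03], [0.3614, 0.18, 0.03], [0.3595, 0.2291, 0.03]]
```

```bash
cat >> h.py <<'E'
def Rd(x,z):
    "rotation with tool x along x(world) and tool z along z"
    z=np.array(z,float);z/=np.linalg.norm(z);x=np.array(x,float);x-=z*(x@z);x/=np.linalg.norm(x)
    return R.from_matrix(np.stack([x,np.cross(z,x),z],1))
def cur():
    s=ctrl.sense(); return np.array(s['position']),R.from_euler('xyz',s['tcp_rot']),s
def go(pt,Rt):
    p,r,s=cur(); d=np.array(pt)-p; rv=(r.inv()*Rt).as_rotvec()
    print('t',round(s['time'],2),'p',np.round(p,4),'w',round(s['width'],3),'F',np.round(s['wrist_force'],1))
    print(' move-first off',np.round(r.inv().apply(d),4),'| rot-first off',np.round(Rt.inv().apply(d),4),'| twist',np.round(rv,4),'rows>=',round(max(np.linalg.norm(d)/.05,np.degrees(np.linalg.norm(rv))/8.59),1))
E
python3 - <<'E'
from h import *
a=1.51
go([.631,.19,.2],Rd([np.cos(a),np.sin(a),0],[0,0,-1]))
E
```

```text
t 0.15 p [0.1683 0.4968 0.2554] w 0.997 F [-0.1 -0.2 -0.5]
 move-first off [-0.5367 -0.142   0.0555] | rot-first off [-0.2781  0.4804  0.0554] | twist [-1.7000e-03  1.0000e-03  1.3048e+00] rows>= 11.2
```

Call:
{"name": "carry_out", "arguments": {
  "offset": [
    [-0.045,-0.012,0.004],
    [-0.045,-0.012,0.004],
    [-0.045,-0.012,0.004],
    [-0.045,-0.012,0.004],
    [-0.045,-0.012,0.004],
    [-0.045,-0.012,0.004],
    [-0.045,-0.012,0.004],
    [-0.045,-0.012,0.004],
    [-0.045,-0.012,0.004],
    [-0.045,-0.012,0.004],
    [-0.045,-0.012,0.004],
    [-0.042,-0.01,0.004],
    [0,0,0],
    [0,0,0],
    [0,0,0],
    [0,0,0],
    [0,0,0],
    [0,0,0],
    [0,0,0],
    [0,0,0]
  ],
  "twist": [
    [0,0,0],
    [0,0,0],
    [0,0,0],
    [0,0,0],
    [0,0,0],
    [0,0,0],
    [0,0,0],
    [0,0,0],
    [0,0,0],
    [0,0,0],
    [0,0,0],
    [0,0,0],
    [0,0,0.149],
    [0,0,0.149],
    [0,0,0.149],
    [0,0,0.149],
    [0,0,0.149],
    [0,0,0.149],
    [0,0,0.149],
    [0,0,0.149]
  ],
  "fingers": [100,100,100,100,100,100,100,100,100,100,100,100,100,100,100,100,100,100,100,100]
}}

```text
time: 2.15
position: [0.6313, 0.1902, 0.2076]
tcp_rot: [-3.14, 0.0, 1.617]
wrist_force: [0.5, 0.1, 0.4]
width: 0.997
```

Run:
```python
from h import *
c=snap('wrist','wrist1')
a=1.51
go([.631,.19,.2],Rd([np.cos(a),np.sin(a),0],[0,0,-1]))
print(cur()[2]['joints'])
```

```text
t 2.2 p [0.6313 0.1903 0.2075] w 1.001 F [-0.1 -0.  -0.3]
 move-first off [-0.0002 -0.0003  0.0075] | rot-first off [-0.0003 -0.0002  0.0075] | twist [-0.0013  0.0003  0.1028] rows>= 0.7
[ 1.91095302e-01  4.04942872e-01  4.20723555e-01  1.58793405e+00
 -1.42936116e-05  1.71987945e+00]
```

View pics/wrist1.png

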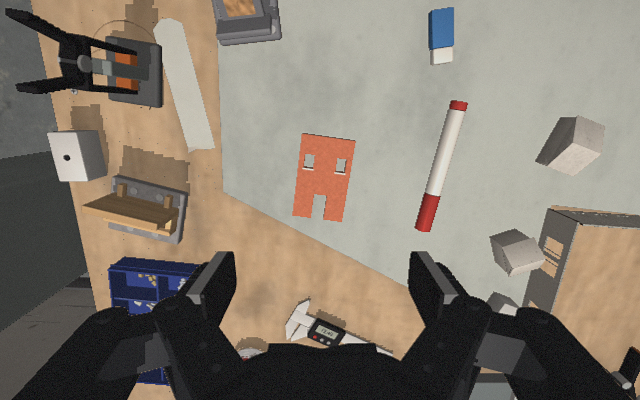

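```bash
cat >> h.py <<'E'
def panel_top(c,z):
    im=c['pixels'];h=cv2.cvtColor(im,cv2.COLOR_RGB2HSV)
    m=cv2.inRange(h,(2,120,90),(12,255,255))
    k,l,st,ce=cv2.connectedComponentsWithStats(m);i=1+np.argmax(st[1:,4])
    cs,_=cv2.findContours((l==i).astype(np.uint8),0,1)
    q=cv2.approxPolyDP(cs[0],3,True)[:,0].astype(float)
    w=np.array([onz(c,u,v,z)[:2] for u,v in cs[0][:,0]]).astype(np.float32)
    return q,cv2.minAreaRect(w*1000)
E
python3 - <<'E'
from h import *
for n in('wrist1','top0','scene0'):
    q,r=panel_top(load(n),.017); print(n,q.tolist(),r)
c=load('wrist1')
for p in [(302,133),(355,140),(292,216),(343,221)]: print(onz(c,*p,.017))
E
```

```text
wrist1 [[302.0, 134.0], [293.0, 215.0], [310.0, 217.0], [313.0, 194.0], [327.0, 196.0], [324.0, 219.0], [341.0, 221.0], [355.0, 141.0]] ((631.2261962890625, 192.17941284179688), (89.79102325439453, 55.37347412109375), 84.6807632446289)
top0 [[371.0, 150.0], [370.0, 176.0], [411.0, 180.0], [412.0, 170.0], [400.0, 169.0], [399.0, 163.0], [413.0, 163.0], [414.0, 153.0]] ((630.4562377929688, 191.42977905273438), (88.89257049560547, 55.919559478759766), 84.60674285888672)
scene0 [[373.0, 239.0], [397.0, 269.0], [404.0, 254.0], [413.0, 263.0], [421.0, 259.0], [396.0, 231.0]] ((630.6904296875, 187.17384338378906), (93.21347045898438, 57.457435607910156), 84.52711486816406)
[0.60812741 0.2395621  0.017     ]
[0.66267411 0.23505764 0.017     ]
[0.5994525  0.14880071 0.017     ]
[0.65640188 0.14552699 0.017     ]
```

Call:
{"name": "carry_out", "arguments": {
  "offset": [
    [0.002,0,0.045],
    [0.002,0,0.045],
    [0,0,0.045],
    [0,0,0],
    [0,0,0]
  ],
  "twist": [
    [0,0,0.14],
    [0,0,0],
    [0,0,0],
    [0,0,0],
    [0,0,0]
  ],
  "fingers": [75,75,75,75,75]
}}

```text
time: 2.7
position: [0.6303, 0.1941, 0.0721]
tcp_rot: [-3.138, 0.001, 1.484]
wrist_force: [0.3, -0.1, 1.5]
width: 0.749
```

Run:
```python
from h import *
c=snap('wrist','wrist2')
a=1.477
go([.6313,.195,.03],Rd([np.cos(a),np.sin(a),0],[0,0,-1]))
q,r=panel_top(c,.017); print(q.tolist(),r)
```

```text
t 2.75 p [0.6326 0.1945 0.0753] w 0.747 F [0.8 0.3 0.7]
 move-first off [ 0.0003 -0.0015  0.0453] | rot-first off [ 0.0004 -0.0014  0.0453] | twist [ 0.0022 -0.0006  0.0068] rows>= 0.9
[[279.0, 164.0], [284.0, 295.0], [313.0, 295.0], [314.0, 258.0], [336.0, 259.0], [335.0, 295.0], [364.0, 295.0], [372.0, 166.0]] ((631.2013549804688, 192.2152099609375), (90.00065612792969, 55.722015380859375), 84.67613220214844)
```

View pics/wrist2.png

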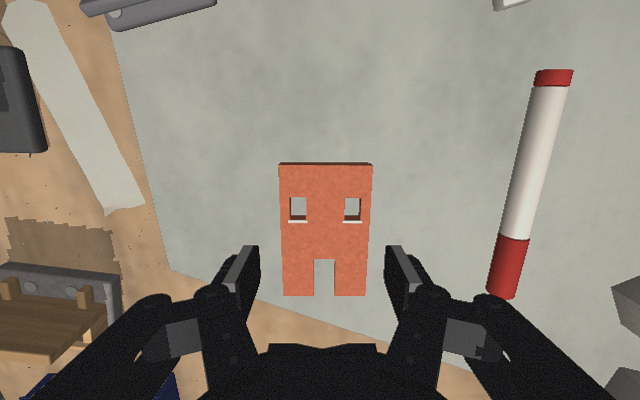

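Call:
{"name": "carry_out", "arguments": {
  "offset": [
    [0,-0.001,0.02],
    [0,0,0.02],
    [0,0,0]
  ],
  "twist": [
    [0,0,0],
    [0,0,0],
    [0,0,0]
  ],
  "fingers": [75,75,75]
}}

```text
time: 3.05
position: [0.6316, 0.1946, 0.0349]
tcp_rot: [3.14, -0.0, 1.483]
wrist_force: [-0.9, -0.4, -0.5]
width: 0.751
```

Run:
```python
from h import *
a=1.477
go([.6313,.195,.0275],Rd([np.cos(a),np.sin(a),0],[0,0,-1]))
```

```text
t 3.05 p [0.6316 0.1946 0.0349] w 0.751 F [-0.9 -0.4 -0.5]
 move-first off [ 0.0004 -0.0003  0.0074] | rot-first off [ 0.0004 -0.0003  0.0074] | twist [ 0.0018 -0.0005  0.0064] rows>= 0.1
```

Call:
{"name": "carry_out", "arguments": {
  "offset": [
    [0,0,0.007],
    [0,0,0],
    [0,0,0],
    [0,0,0],
    [0,0,0]
  ],
  "twist": [
    [0,0,0.006],
    [0,0,0],
    [0,0,0],
    [0,0,0],
    [0,0,0]
  ],
  "fingers": [75,75,50,50,50]
}}

```text
time: 3.55
position: [0.6323, 0.1948, 0.0288]
tcp_rot: [3.138, -0.001, 1.477]
wrist_force: [0.4, 0.7, 6.7]
width: 0.64
```

Call:
{"name": "carry_out", "arguments": {
  "offset": [
    [0,0,-0.04],
    [0,0,-0.04],
    [0,0,-0.04],
    [0,0,0]
  ],
  "twist": [
    [0,0,0],
    [0,0,0],
    [0,0,0],
    [0,0,0]
  ],
  "fingers": [50,50,50,50]
}}

```text
time: 3.95
position: [0.6346, 0.1952, 0.1548]
tcp_rot: [3.129, -0.004, 1.477]
wrist_force: [2.0, -0.0, 0.9]
width: 0.633
```

Run:
```python
from h import *
c=snap('wrist','wrist3');print(cur())
```

```text
(array([0.63320309, 0.19494597, 0.15125199]), Rotation.from_matrix(array([[ 0.09374959,  0.99555858,  0.00860965],
                            [ 0.99559267, -0.09376752,  0.00170237],
                            [ 0.00250212,  0.00841211, -0.99996149]])), {'time': 4.0, 'joints': array([ 1.97524213e-01,  4.01849767e-01,  3.05001968e-01,  1.46517210e+00,
       -2.03072996e-05,  1.86221873e+00]), 'dq': array([-0.00172894,  0.04106957, -0.08438472, -0.01142423,  0.00012639,
        0.00090952]), 'joint_torque': array([ 3.99412040e-02, -4.86173809e+01,  3.32671273e+01,  1.22262170e-01,
        7.33118441e-05,  3.88230683e-05]), 'position': array([0.63320309, 0.19494597, 0.15125199]), 'tcp_rot': array([ 3.13318042e+00, -2.50212006e-03,  1.47690857e+00]), 'wrist_force': array([ 0.13727526,  1.73328996, -1.78236598]), 'ft_torque': array([-0.01571672, -0.00207042, -0.00157168]), 'width': 0.6338800070748476})
```

View pics/wrist3.png

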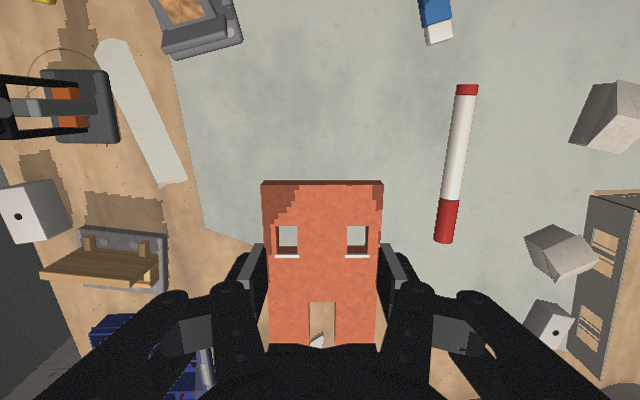

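Call:
{"name": "carry_out", "arguments": {
  "offset": [
    [0.032,-0.025,-0.025],
    [0.032,-0.025,-0.025],
    [0,0,0],
    [0,0,0]
  ],
  "twist": [
    [0,0,0],
    [0,0,0],
    [0,0,0],
    [0,0,0]
  ],
  "fingers": [50,50,50,50]
}}

```text
time: 4.4
position: [0.5862, 0.2636, 0.1956]
tcp_rot: [-3.141, 0.001, 1.479]
wrist_force: [0.9, -0.2, -1.6]
width: 0.638
```

Run:
```python
from h import *
c=snap('wrist','wrist4');print(cur()[0])
cv2.imwrite('pics/w4z.png',cv2.resize(c['pixels'][0:200,100:360,::-1],None,fx=3,fy=3,interpolation=cv2.INTER_CUBIC))
```

```text
[0.58616393 0.26265495 0.19445285]
```

View pics/w4z.png

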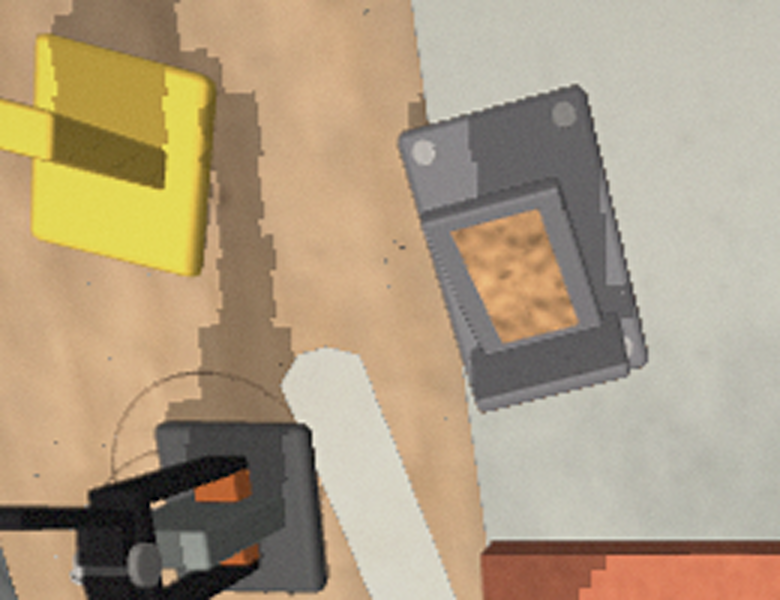

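Run:
```python
from h import *
c=load('wrist4');Z=lambda u,v,z:onz(c,100+u/3-.33,v/3-.33,z)[:2]
A,B,C=Z(402,135,.015),Z(582,87,.015),Z(645,366,.015)
print('foot',A,B,C,np.linalg.norm(A-B),np.linalg.norm(B-C))
d1=B-C;print('xdir yaw',np.degrees(np.arctan2(*d1[::-1])), 'ydir',np.degrees(np.arctan2(*(A-B)[::-1])))
cen=(A+C)/2; x=d1/np.linalg.norm(d1); o=cen+.0025*x; print('origin',o,'seat',o-.0335*x)
V1,V2=Z(473,353,.029),Z(615,313,.029); m=(V1+V2)/2; print('V',V1,V2,np.linalg.norm(V1-V2),'origin from V',m+.03*x)
# cross-check with top/scene V?
# post: foot corners z=.01
for p in [(158,424),(311,426),(326,590)]: print('post',Z(*p,.01))
```

```text
foot [0.51779697 0.39996485] [0.57360378 0.40781721] [0.58440758 0.32583339] 0.056356536050962656 0.08269261792444786
xdir yaw 97.5071645439841 ydir -171.99071196501103
origin [0.55077565 0.36537769] seat [0.55515243 0.33216483]
V [0.53229366 0.33515993] [0.57722915 0.3428614 ] 0.04559068430303059 origin from V [0.5508419  0.36875352]
post [0.41887149 0.32171331]
post [0.47012464 0.31635859]
post [0.4633651  0.25894225]
```

```bash
cat >> h.py <<'E'
ar=1.703; dr=np.array([np.cos(ar),np.sin(ar),0]); up=np.array([0,0,1.])
seat=np.array([.5551,.3326,.0325])
RA=Rd((dr+up),(dr-up)); TA=seat-RA.apply([-.048,0,.0163])
E
python3 - <<'E'
from h import *
print(TA); go(TA+RA.apply([.006,0,-.06]),RA); go(TA+RA.apply([.004,0,-.004]),RA)
E
```

```text
[0.55214524 0.35481969 0.07796697]
t 4.45 p [0.5862 0.2627 0.1945] w 0.637 F [-0.2 -0.7 -1.1]
 move-first off [ 0.0515 -0.0338  0.0698] | rot-first off [-0.0086 -0.0216  0.0901] | twist [ 0.0863  0.7834 -0.2147] rows>= 5.4
t 4.45 p [0.5862 0.2627 0.1945] w 0.637 F [-0.2 -0.7 -1.1]
 move-first off [ 0.0888 -0.0422  0.1108] | rot-first off [-0.0106 -0.0216  0.1461] | twist [ 0.0863  0.7834 -0.2147] rows>= 5.4
```

Call:
{"name": "carry_out", "arguments": {
  "offset": [
    [0,0,0],
    [0,0,0],
    [0,0,0],
    [0,0,0],
    [0,0,0],
    [0,0,0],
    [-0.003,-0.007,0.03],
    [-0.003,-0.007,0.03],
    [-0.003,-0.007,0.03],
    [0,0,0],
    [0,0,0]
  ],
  "twist": [
    [0.0144,0.1306,-0.0358],
    [0.0144,0.1306,-0.0358],
    [0.0144,0.1306,-0.0358],
    [0.0144,0.1306,-0.0358],
    [0.0144,0.1306,-0.0358],
    [0.0144,0.1306,-0.0358],
    [0,0,0],
    [0,0,0],
    [0,0,0],
    [0,0,0],
    [0,0,0]
  ],
  "fingers": [50,50,50,50,50,50,50,50,50,50,50]
}}

```text
time: 5.55
position: [0.5575, 0.316, 0.1238]
tcp_rot: [-3.139, -0.786, 1.7]
wrist_force: [0.0, 0.2, -0.6]
width: 0.637
```

Run:
```python
from h import *
go(TA+RA.apply([.003,0,-.006]),RA);print(cur()[2]['joints'])
snap('scene','scene5');c=snap('wrist','wrist5')
s=cv2.imread('pics/scene5.png')
cv2.imwrite('pics/s5z.png',cv2.resize(s[100:300,180:440],None,fx=3,fy=3,interpolation=cv2.INTER_CUBIC))
```

```text
t 5.55 p [0.5575 0.316  0.1238] w 0.637 F [ 0.   0.2 -0.6]
 move-first off [-0.0018 -0.0002  0.0541] | rot-first off [-0.0017 -0.0002  0.0541] | twist [-0.0005 -0.0009 -0.0023] rows>= 1.1
[ 0.07722309  0.30614773 -0.04460275  1.27574124  0.78477814  1.49488831]
```

View pics/s5z.png

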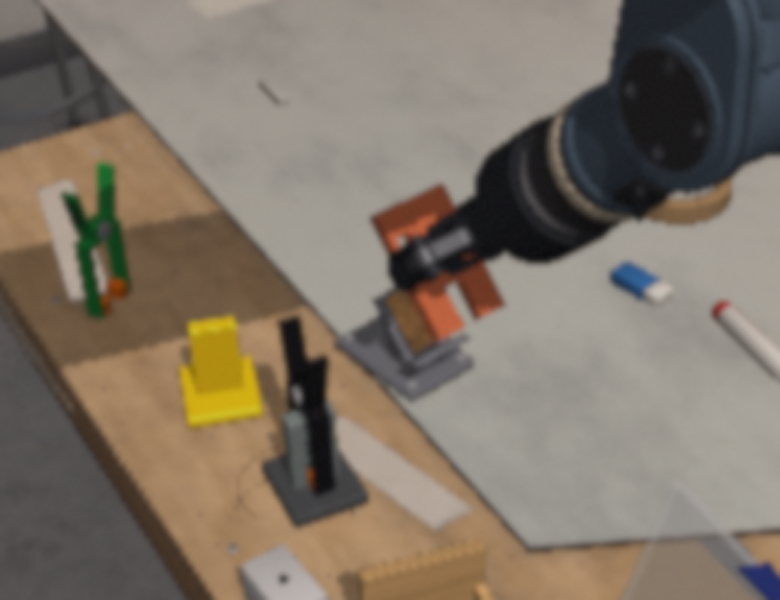

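View pics/wrist5.png

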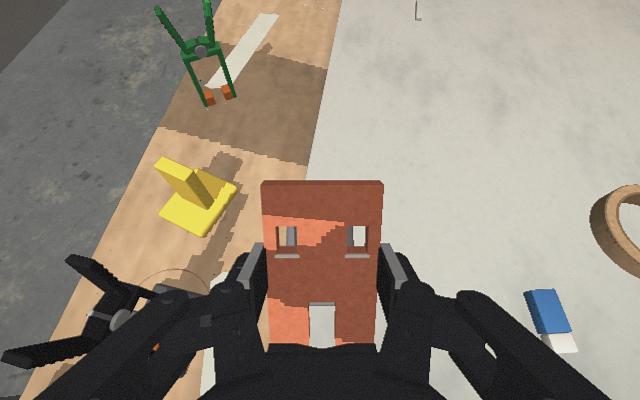

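Call:
{"name": "carry_out", "arguments": {
  "offset": [
    [0,0,0.025],
    [0,0,0.023],
    [-0.002,0,0.004],
    [0,0,0.002],
    [0,0,0]
  ],
  "twist": [
    [0,0,0],
    [0,0,0],
    [0,0,0],
    [0,0,0],
    [0,0,0]
  ],
  "fingers": [50,50,50,50,50]
}}

```text
time: 6.15
position: [0.555, 0.3529, 0.0879]
tcp_rot: [3.136, -0.787, 1.706]
wrist_force: [-0.5, -0.1, -0.6]
width: 0.634
```

Run:
```python
from h import *
go(TA,RA)
snap('scene','scene6')
s=cv2.imread('pics/scene6.png')
cv2.imwrite('pics/s6z.png',cv2.resize(s[160:260,260:400],None,fx=5,fy=5,interpolation=cv2.INTER_CUBIC))
```

```text
t 6.15 p [0.555  0.3529 0.0879] w 0.634 F [-0.5 -0.1 -0.6]
 move-first off [-0.0054 -0.0026  0.0086] | rot-first off [-0.0054 -0.0026  0.0086] | twist [ 0.0039 -0.0013  0.0019] rows>= 0.2
```

View pics/s6z.png

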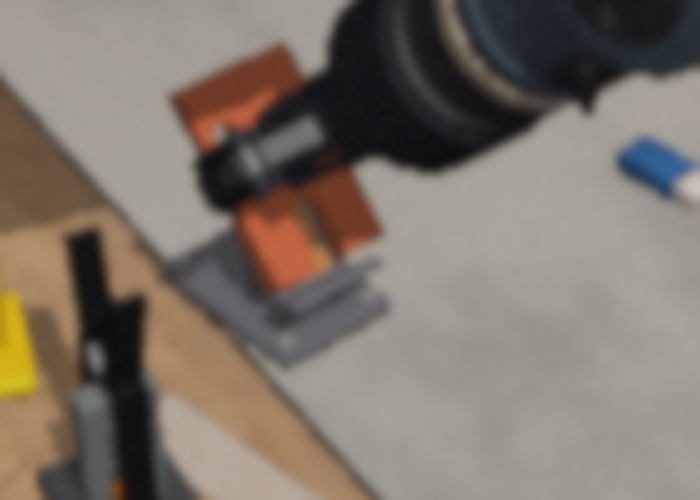

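Call:
{"name": "carry_out", "arguments": {
  "offset": [
    [-0.001,0,0.003],
    [-0.001,0,0.002],
    [-0.001,0,0.001],
    [0,0,0]
  ],
  "twist": [
    [0,0,0],
    [0,0,0],
    [0,0,0],
    [0,0,0]
  ],
  "fingers": [50,50,50,50]
}}

```text
time: 6.6
position: [0.5535, 0.3555, 0.0801]
tcp_rot: [3.139, -0.787, 1.704]
wrist_force: [0.4, 0.1, -1.6]
width: 0.634
```

Run:
```python
from h import *
go(TA,RA)
```

```text
t 6.6 p [0.5535 0.3555 0.0801] w 0.634 F [ 0.4  0.1 -1.6]
 move-first off [-0.0018 -0.0014  0.0012] | rot-first off [-0.0018 -0.0014  0.0012] | twist [ 0.0018 -0.0012  0.0009] rows>= 0.1
```

Call:
{"name": "carry_out", "arguments": {
  "offset": [
    [-0.001,0,0.0015],
    [-0.001,0,0.001],
    [-0.001,0,0],
    [0,0,0]
  ],
  "twist": [
    [0,0,0],
    [0,0,0],
    [0,0,0],
    [0,0,0]
  ],
  "fingers": [50,50,50,50]
}}

```text
time: 7.0
position: [0.5541, 0.3556, 0.0792]
tcp_rot: [3.137, -0.79, 1.705]
wrist_force: [-2.8, -4.9, 8.0]
width: 0.637
```

Call:
{"name": "carry_out", "arguments": {
  "offset": [
    [-0.001,0,0],
    [0,0,0],
    [0,0,0],
    [0,0,0],
    [0,0,0]
  ],
  "twist": [
    [0,0,0],
    [0,0,0],
    [0,0,0],
    [0,0,0],
    [0,0,0]
  ],
  "fingers": [50,85,85,85,85]
}}

```text
time: 7.5
position: [0.5536, 0.3546, 0.0754]
tcp_rot: [3.139, -0.787, 1.704]
wrist_force: [0.7, -0.1, -0.9]
width: 0.849
```

Call:
{"name": "carry_out", "arguments": {
  "offset": [
    [0,0,-0.02],
    [0,0,-0.04],
    [0,0,-0.04],
    [0,0,0]
  ],
  "twist": [
    [0,0,0],
    [0,0,0],
    [0,0,0],
    [0,0,0]
  ],
  "fingers": [100,100,100,100]
}}

```text
time: 7.9
position: [0.5668, 0.2821, 0.1513]
tcp_rot: [3.126, -0.786, 1.71]
wrist_force: [0.7, 0.4, -0.3]
width: 1.003
```

Run:
```python
from h import *
go(TA,RA)
snap('scene','scene7');snap('wrist','wrist7');snap('top','top7')
s=cv2.imread('pics/scene7.png')
cv2.imwrite('pics/s7z.png',cv2.resize(s[160:260,260:400],None,fx=5,fy=5,interpolation=cv2.INTER_CUBIC))
```

```text
t 7.9 p [0.5668 0.2821 0.1513] w 1.003 F [ 0.7  0.4 -0.3]
 move-first off [ 0.0004 -0.0061  0.1041] | rot-first off [ 0.0005 -0.005   0.1042] | twist [ 0.0107 -0.001   0.0046] rows>= 2.1
```

View pics/s7z.png

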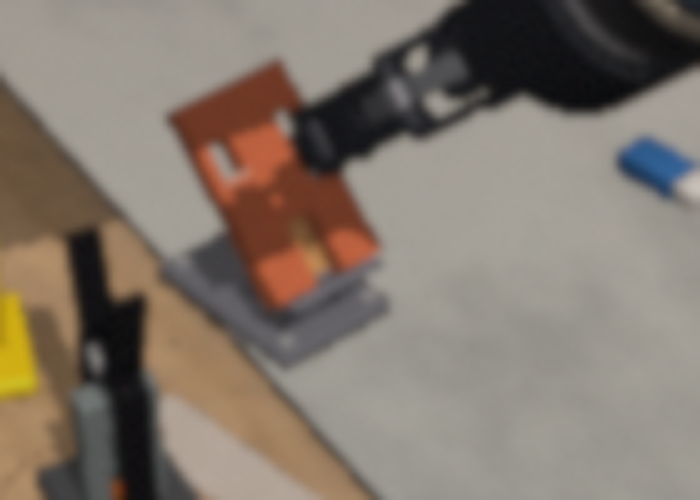

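View pics/wrist7.png

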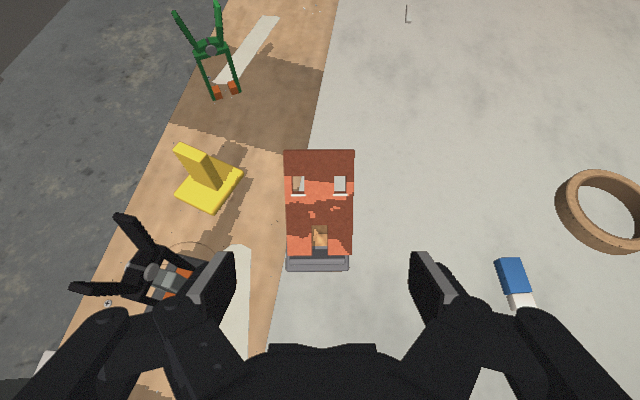

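Run:
```python
from h import *
n=(up-dr)/2**.5; x=(up+dr)/2**.5; y=np.cross(n,x)
for nm in ('wrist7','top7','scene7'):
    c=load(nm); h=cv2.cvtColor(c['pixels'],cv2.COLOR_RGB2HSV)
    m=cv2.inRange(h,(0,110,50),(13,255,255))
    o=proj(c,seat+.045*x).astype(int)
    k,l,st,ce=cv2.connectedComponentsWithStats(m)
    best=max(range(1,k),key=lambda i:st[i,4] if np.linalg.norm(ce[i]-o)<40 else 0)
    cs,_=cv2.findContours((l==best).astype(np.uint8),0,1)
    P0=seat+.005*n; W=[]
    for u,v in cs[0][:,0]:
        a,d=ray(c,u,v); p=a+d*((P0-a)@n)/(d@n); W.append([(p-seat)@x*1000,(p-seat)@y*1000])
    W=np.array(W,np.float32); print(nm,o,st[best],cv2.minAreaRect(W),W.min(0),W.max(0))
```

```text
wrist7 [316 203] [ 283  149   72  107 6311] ((45.890438079833984, -1.5742835998535156), (91.50177764892578, 56.0767822265625), 0.5582985281944275) [  0.06469008 -29.867834  ] [91.436195 26.54669 ]
top7 [306 202] [287 187  40  32 959] ((47.74855422973633, -1.5822410583496094), (99.68368530273438, 55.44792556762695), 0.06531218439340591) [ -2.1121662 -29.324265 ] [97.6002   26.188711]
scene7 [312 196] [295 173  40  49 927] ((42.26093673706055, -0.10898971557617188), (87.8770980834961, 59.167320251464844), 1.3589271306991577) [ -2.2081382 -30.568832 ] [86.57171 28.66513]
```

```bash
cat > kin.py <<'E'
from h import *
from scipy.optimize import least_squares
E=lambda a,t:R.from_euler(a,t)
# p: z0,x0, a2x,a2z, a3x,a3z,lat, wx,wz, L ; s5,s6 signs
def fk(q,p,s=(1,1)):
    z0,x0,a2z,a3x,a3z,lat,w,L=p
    r=E('z',q[0]);o=r.apply([x0,0,z0]);r=r*E('y',q[1]);o=o+r.apply([0,0,a2z]);r=r*E('y',-q[2]);o=o+r.apply([a3x,lat,a3z]);r=r*E('y',q[3]);o=o+r.apply([w,0,0]);r=r*E('z',s[0]*q[4]);o=o+r.apply([L,0,0]);r=r*E('x',s[1]*q[5])
    return o,r
D=[([1.11620365,4.85946478e-02,9.79379912e-02,1.62199756,0,1.44299786],[.16834769,.49681816,.25536883],[-3.13975,-.0002394,2.814798]),
([.191095,.404943,.4207236,1.587934,0,1.7198795],[.6313,.1903,.2075],[-3.14,0,1.617]),
([.1975242,.4018498,.305002,1.4651721,0,1.8622187],[.6332,.19495,.15125],[3.13318,-.0025,1.47691]),
([.07722309,.30614773,-.04460275,1.27574124,.78477814,1.49488831],[.5575,.316,.1238],[-3.139,-.786,1.7])]
E
python3 - <<'E'
from kin import *
for s in [(1,1),(1,-1),(-1,1),(-1,-1)]:
    rr=[fk(d[0],np.zeros(8),s)[1] for d in D]; rt=[R.from_euler('xyz',d[2]) for d in D]
    K=[(a.inv()*b).as_matrix().round(2).tolist() for a,b in zip(rr,rt)]; print(s,K[0],K[1],K[3])
s=cur()[2];print(s['joints'],s['position'],s['tcp_rot'])
E
```

```text
(1, 1) [[-0.0, -0.0, 1.0], [0.0, 1.0, 0.0], [-1.0, 0.0, -0.0]] [[-0.0, 0.0, 1.0], [-0.0, 1.0, -0.0], [-1.0, -0.0, -0.0]] [[0.0, -0.0, 1.0], [-0.0, 1.0, 0.0], [-1.0, -0.0, 0.0]]
(1, -1) [[-0.0, -0.0, 1.0], [0.25, -0.97, 0.0], [0.97, 0.25, 0.0]] [[-0.0, 0.0, 1.0], [-0.29, -0.96, 0.0], [0.96, -0.29, 0.0]] [[0.0, -0.0, 1.0], [0.15, -0.99, -0.0], [0.99, 0.15, -0.0]]
(-1, 1) [[-0.0, -0.0, 1.0], [0.0, 1.0, 0.0], [-1.0, 0.0, -0.0]] [[-0.0, 0.0, 1.0], [-0.0, 1.0, -0.0], [-1.0, -0.0, -0.0]] [[-1.0, -0.08, 0.0], [-0.08, 0.99, 0.08], [-0.01, 0.08, -1.0]]
(-1, -1) [[-0.0, -0.0, 1.0], [0.25, -0.97, 0.0], [0.97, 0.25, 0.0]] [[-0.0, 0.0, 1.0], [-0.29, -0.96, 0.0], [0.96, -0.29, 0.0]] [[-1.0, -0.08, 0.0], [0.08, -0.99, 0.08], [-0.0, 0.08, 1.0]]
[ 0.0231354   0.30328473 -0.00368724  1.36967552  0.78088129  1.41810972] [0.56285273 0.28434057 0.14585214] [ 3.13870982 -0.78650897  1.70421533]
```

```bash
cat >> kin.py <<'E'
D.append(([.0231354,.30328473,-.00368724,1.36967552,.78088129,1.41810972],[.56285273,.28434057,.14585214],[3.1387,-.7865,1.7042]))
K=R.from_euler('y',np.pi/2)
p0=np.array([.18,0,.25,.25,0,.06,.1,.2])
f=least_squares(lambda p:np.r_[np.concatenate([fk(d[0],p)[0]-d[1] for d in D])/.001,(p-p0)/.3],p0)
P=f.x
lo=np.array([-2.91,-.99,-1.21,-2.12,-1.49,-3.14]);hi=np.array([2.91,1.94,1.42,2.29,1.47,3.14])
def ik(t,Rt,q0=(.3,.3,0,1.4,0,1)):
    best=None
    for s in range(6):
        rng=np.random.default_rng(s);x0=np.clip(np.array(q0)+(rng.normal(size=6)*.5 if s else 0),lo+.01,hi-.01)
        def e(q):
            o,r=fk(q,P);return np.r_[(o-t)*10,((r*K).inv()*Rt).as_rotvec()]
        g=least_squares(e,x0,bounds=(lo,hi))
        if best is None or g.cost<best.cost-1e-8: best=g
    o,r=fk(best.x,P)
    return best.x.round(2),np.round((o-t)*1000,1),np.round(np.degrees(((r*K).inv()*Rt).magnitude()),1)
E
cat >> h.py <<'E'
xp=(up+dr)/2**.5; npn=(up-dr)/2**.5; yp=np.cross(npn,xp); foot=seat-.0015*yp
RB=Rd(yp,-xp);
E
python3 - <<'E'
from kin import *
print(P.round(4),f.fun[:15].round(1))
for k in (.0815,.1,.12,.15): print(k,ik(foot+k*xp,RB))
print(ik(foot+.0815*xp,Rd(-yp,-xp)))
E
```

```text
[0.2243 0.     0.3884 0.5039 0.0224 0.0669 0.1139 0.2903] [-0.  0. -0. -0. -0.  0.  0.  0. -0. -0. -0.  0.  0. -0. -0.]
0.0815 (array([ 0.76,  1.07,  1.  ,  2.03, -0.61,  0.8 ]), array([-0., -0., -0.]), np.float64(0.0))
0.1 (array([ 0.78,  1.13,  1.11,  2.1 , -0.6 ,  0.82]), array([-0., -0., -0.]), np.float64(0.0))
0.12 (array([ 0.79,  1.22,  1.3 ,  2.2 , -0.59,  0.83]), array([-0., -0., -0.]), np.float64(0.0))
0.15 (array([ 0.82,  1.26,  1.42,  2.24, -0.59,  0.83]), array([-0.8, -1.1, -0.3]), np.float64(2.5))
(array([ 0.73,  0.55,  0.3 ,  1.39, -0.54,  3.14]), array([ 5.8, -6.5,  0. ]), np.float64(36.6))
```

Run:
```python
from kin import *
from scipy.spatial.transform import Slerp
p,r,s=cur(); rv=(r.inv()*RB).as_rotvec(); print('rv',rv,np.degrees(np.linalg.norm(rv)))
q=s['joints']
for mid in ([.52,.34,.26],[.48,.36,.24],[.50,.33,.30]):
    q=s['joints']; print(mid)
    for a in np.linspace(0,1,8):
        Rt=r*R.from_rotvec(rv*a); x=ik(np.array(mid),Rt,q); q=x[0]; print(round(a,2),*x)
    t=foot+.12*xp; 
    for a in (.25,.5,.75,1): x=ik(np.array(mid)*(1-a)+a*t,RB,q); q=x[0]; print('tr',a,*x)
```

```text
rv [ 1.21191351 -1.20842982 -1.2095316 ] 120.07538295968428
[0.52, 0.34, 0.26]
0.0 [0.13 0.15 0.04 1.47 0.79 1.56] [-0. -0.  0.] 0.0
0.14 [0.2  0.32 0.31 1.7  0.6  1.36] [-0. -0. -0.] 0.0
0.29 [0.28 0.48 0.56 1.88 0.4  1.21] [ 0. -0. -0.] 0.0
0.43 [0.38 0.64 0.8  2.03 0.2  1.11] [ 0.  0. -0.] 0.0
0.57 [ 0.47  0.78  1.01  2.16 -0.    1.02] [-0. -0. -0.] 0.0
0.71 [ 0.57  0.88  1.15  2.25 -0.21  0.94] [-0.  0. -0.] 0.0
0.86 [ 0.66  0.9   1.12  2.26 -0.41  0.86] [-0. -0. -0.] 0.0
1.0 [ 0.74  0.84  0.96  2.21 -0.62  0.78] [ 0. -0. -0.] 0.0
tr 0.25 [ 0.76  0.91  0.99  2.18 -0.61  0.79] [-0. -0. -0.] 0.0
tr 0.5 [ 0.77  0.99  1.05  2.17 -0.6   0.81] [-0. -0. -0.] 0.0
tr 0.75 [ 0.78  1.09  1.14  2.17 -0.6   0.82] [-0. -0. -0.] 0.0
tr 1 [ 0.79  1.22  1.3   2.2  -0.59  0.83] [-0. -0. -0.] 0.0
[0.48, 0.36, 0.24]
0.0 [ 0.17  0.05 -0.1   1.38  0.79  1.63] [0. 0. 0.] 0.0
0.14 [0.25 0.23 0.16 1.61 0.61 1.41] [0. 0. 0.] 0.0
0.29 [0.33 0.39 0.4  1.79 0.41 1.27] [-0. -0. -0.] 0.0
0.43 [0.43 0.53 0.61 1.94 0.21 1.16] [-0. -0. -0.] 0.0
0.57 [0.53 0.66 0.8  2.06 0.01 1.07] [-0. -0. -0.] 0.0
0.71 [ 0.62  0
[... 456 characters left out ...]
 1.56 0.79 1.54] [-0. -0.  0.] 0.0
0.14 [0.19 0.27 0.33 1.78 0.6  1.34] [-0. -0. -0.] 0.0
0.29 [0.28 0.43 0.58 1.95 0.4  1.21] [-0. -0. -0.] 0.0
0.43 [0.37 0.59 0.81 2.09 0.2  1.11] [-0. -0. -0.] 0.0
0.57 [ 0.47  0.73  1.02  2.21 -0.    1.02] [-0. -0. -0.] 0.0
0.71 [ 0.57  0.82  1.13  2.29 -0.21  0.94] [-0.1 -0.1 -0.1] 0.3
0.86 [ 0.67  0.82  1.08  2.29 -0.41  0.87] [-0.1 -0.2 -0.2] 0.6
1.0 [ 0.75  0.78  0.94  2.26 -0.61  0.79] [-0. -0. -0.] 0.0
tr 0.25 [ 0.76  0.86  0.97  2.22 -0.61  0.8 ] [ 0.  0. -0.] 0.0
tr 0.5 [ 0.77  0.95  1.02  2.19 -0.6   0.81] [-0. -0. -0.] 0.0
tr 0.75 [ 0.78  1.06  1.12  2.17 -0.6   0.82] [-0. -0. -0.] 0.0
tr 1 [ 0.79  1.22  1.3   2.2  -0.59  0.83] [-0. -0. -0.] 0.0
```

Run:
```python
from kin import *
go([.48,.36,.24],RA); print((RA.inv()*RB).as_rotvec())
d=foot+.12*xp-np.array([.48,.36,.24]); print(RB.inv().apply(d),foot+.0815*xp)
```

```text
t 8.05 p [0.5629 0.2843 0.1459] w 0.998 F [ 0.1 -0.5 -0.9]
 move-first off [ 0.1274 -0.072  -0.0058] | rot-first off [ 0.1273 -0.0722 -0.0058] | twist [ 0.002  -0.0011  0.0009] rows>= 2.9
[ 1.20919958 -1.20919958 -1.20919958]
[-0.07233283  0.12051892  0.05293039] [0.54899029 0.38992405 0.0901292 ]
```

Call:
{"name": "carry_out", "arguments": {
  "offset": [
    [0.042,-0.024,-0.002],
    [0.042,-0.024,-0.002],
    [0.042,-0.024,-0.002],
    [0,0,0],
    [0,0,0],
    [0,0,0],
    [0,0,0],
    [0,0,0],
    [0,0,0],
    [0,0,0],
    [0,0,0],
    [0,0,0],
    [0,0,0],
    [0,0,0],
    [0,0,0],
    [0,0,0],
    [0,0,0],
    [0,0,0],
    [0,0,0]
  ],
  "twist": [
    [0,0,0],
    [0,0,0],
    [0,0,0],
    [0.081,-0.081,-0.081],
    [0.081,-0.081,-0.081],
    [0.081,-0.081,-0.081],
    [0.081,-0.081,-0.081],
    [0.081,-0.081,-0.081],
    [0.081,-0.081,-0.081],
    [0.081,-0.081,-0.081],
    [0.081,-0.081,-0.081],
    [0.081,-0.081,-0.081],
    [0.081,-0.081,-0.081],
    [0.081,-0.081,-0.081],
    [0.081,-0.081,-0.081],
    [0.081,-0.081,-0.081],
    [0.081,-0.081,-0.081],
    [0.075,-0.075,-0.075],
    [0,0,0]
  ],
  "fingers": [100,100,100,100,100,100,100,100,100,100,100,100,100,100,100,100,100,100,100]
}}

```text
time: 9.95
position: [0.4768, 0.3613, 0.2355]
tcp_rot: [-2.354, -0.004, -3.005]
wrist_force: [0.2, -0.0, 0.1]
width: 0.999
```

Run:
```python
from h import *
go(foot+.12*xp,RB);print(cur()[2]['joints'])
```

```text
t 9.95 p [0.4768 0.3613 0.2355] w 0.999 F [ 0.2 -0.   0.1]
 move-first off [-0.076   0.1158  0.0507] | rot-first off [-0.0753  0.1161  0.0509] | twist [-0.0023  0.0005  0.0061] rows>= 2.9
[ 0.80616979  0.79419848  0.82930483  2.16551559 -0.58732526  0.84102104]
```

Call:
{"name": "carry_out", "arguments": {
  "offset": [
    [-0.025,0.029,0.012],
    [-0.025,0.029,0.012],
    [-0.026,0.029,0.012],
    [0,0.029,0.012],
    [0,0,0],
    [0,0,0]
  ],
  "twist": [
    [0,0,0.006],
    [0,0,0],
    [0,0,0],
    [0,0,0],
    [0,0,0],
    [0,0,0]
  ],
  "fingers": [100,100,100,100,70,60]
}}

```text
time: 10.55
position: [0.5464, 0.4141, 0.1285]
tcp_rot: [-2.356, 0.004, -3.015]
wrist_force: [0.1, -0.0, 0.1]
width: 0.692
```

Run:
```python
from h import *
go(foot+.0815*xp,RB);print(cur()[2]['joints'])
snap('wrist','wrist8');snap('scene','scene8')
s=cv2.imread('pics/scene8.png')
cv2.imwrite('pics/s8z.png',cv2.resize(s[100:260,220:420],None,fx=3.7,fy=3.7,interpolation=cv2.INTER_CUBIC))
```

```text
t 10.55 p [0.5464 0.4141 0.1285] w 0.692 F [ 0.1 -0.   0.1]
 move-first off [0.0007 0.0099 0.0443] | rot-first off [0.0006 0.0099 0.0443] | twist [-0.0003 -0.0011 -0.0072] rows>= 0.9
[ 0.78837672  1.22426088  1.3278851   2.22337873 -0.59409201  0.83577592]
```

View pics/wrist8.png

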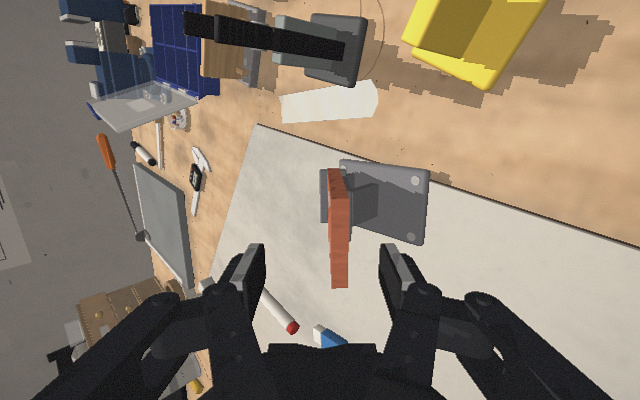

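View pics/s8z.png

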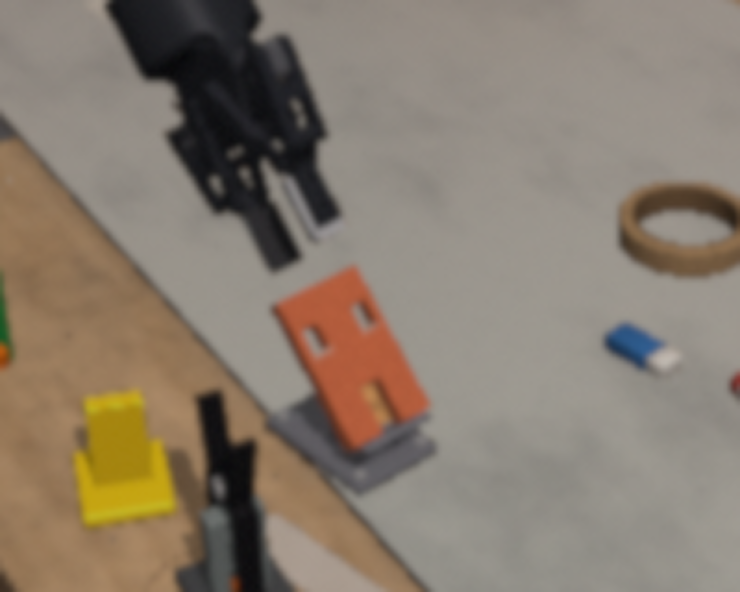

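Call:
{"name": "carry_out", "arguments": {
  "offset": [
    [0,0.01,0],
    [0,0,0.015],
    [0,0,0.015],
    [0,0,0]
  ],
  "twist": [
    [0,0,-0.006],
    [0,0,0],
    [0,0,0],
    [0,0,0]
  ],
  "fingers": [60,60,60,60]
}}

```text
time: 11.05
position: [0.5476, 0.3981, 0.1015]
tcp_rot: [-2.355, -0.001, -3.012]
wrist_force: [0.1, -0.2, -0.3]
width: 0.601
```

Run:
```python
from h import *
go(foot+.0815*xp,RB)
snap('wrist','wrist9')
```

```text
t 11.05 p [0.5476 0.3981 0.1015] w 0.601 F [ 0.1 -0.2 -0.3]
 move-first off [-0.0004  0.0022  0.0139] | rot-first off [-0.0003  0.0022  0.0139] | twist [-0.0007 -0.0022 -0.0013] rows>= 0.3
```

View pics/wrist9.png

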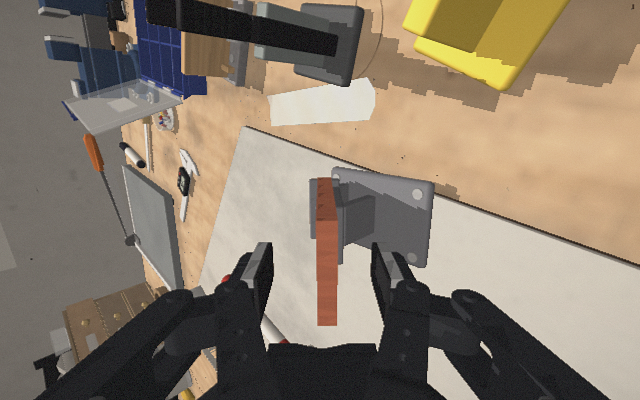

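Call:
{"name": "carry_out", "arguments": {
  "offset": [
    [0,0.002,0.007],
    [0,0,0.007],
    [0,0,0],
    [0,0,0],
    [0,0,0],
    [0,0,0],
    [0,0,0]
  ],
  "twist": [
    [0,0,0],
    [0,0,0],
    [0,0,0],
    [0,0,0],
    [0,0,0],
    [0,0,0],
    [0,0,0]
  ],
  "fingers": [50,40,0,0,0,0,0]
}}

```text
time: 11.8
position: [0.5504, 0.3932, 0.0936]
tcp_rot: [-2.359, 0.007, -3.008]
wrist_force: [0.3, 1.9, 6.7]
width: 0.104
```

Run:
```python
from h import *
go(foot+.0815*xp,RB)
snap('wrist','wrist10')
```

```text
t 11.8 p [0.5504 0.3932 0.0936] w 0.104 F [0.3 1.9 6.7]
 move-first off [0.0019 0.0003 0.0046] | rot-first off [0.0018 0.0003 0.0046] | twist [ 0.003   0.0059 -0.0042] rows>= 0.1
```

View pics/wrist10.png

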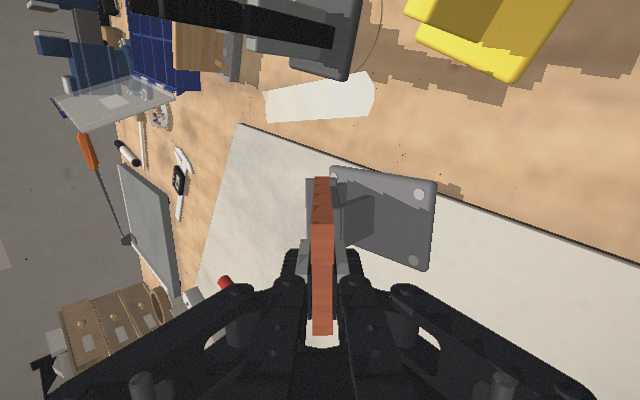

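```bash
cat >> h.py <<'E'
aj=np.radians(76.6)
def RJf(aj): 
    jx=np.array([np.cos(aj),np.sin(aj),0]); return Rd(np.cross(jx,[0,0,-1]),[0,0,-1])  # tool y=jx
E
python3 - <<'E'
from kin import *
RJ=RJf(aj); print(RJ.apply([0,1,0])); p,r,s=cur(); q=s['joints']
rv=(RB.inv()*RJ).as_rotvec();print(rv,np.degrees(np.linalg.norm(rv)))
for a in (.5,1): x=ik(np.array([.55,.39,.09+.15*a]),RB,q);q=x[0];print(*x)
for a in (.33,.66,1): x=ik(np.array([.55,.39,.24]),RB*R.from_rotvec(rv*a),q);q=x[0];print(*x)
for a in (.5,1): x=ik(np.array([.55,.39,.24])*(1-a)+a*np.array([.47,.22,.26]),RJ,q);q=x[0];print(*x)
print(RJ.inv().apply(np.array([.47,.22,.26])-np.array([.55,.39,.24])))
E
```

```text
[0.2317479  0.97277588 0.        ]
[-0.77642421  0.14372451  0.34698165] 49.416988988176264
[ 0.76  1.1   1.19  2.2  -0.61  0.8 ] [ 0.  0. -0.] 0.0
[ 0.77  1.08  1.32  2.29 -0.62  0.77] [-0.6 -1.  -0.6] 2.9
[ 0.69  0.92  1.16  2.14 -0.42  0.76] [-0. -0. -0.] 0.0
[ 0.61  0.67  0.84  1.89 -0.22  0.74] [-0. -0. -0.] 0.0
[ 0.52  0.46  0.56  1.67 -0.    0.75] [-0. -0. -0.] 0.0
[ 0.43  0.23  0.29  1.63 -0.    0.66] [-0.  0.  0.] 0.0
[ 0.31  0.03  0.09  1.63 -0.    0.54] [ 0.  0. -0.] 0.0
[ 0.03842493 -0.18391173 -0.02      ]
```

Call:
{"name": "carry_out", "arguments": {
  "offset": [
    [0,-0.01,-0.01],
    [0,-0.03,-0.03],
    [0,-0.03,-0.03],
    [0,0,0],
    [0,0,0],
    [0,0,0],
    [0,0,0],
    [0,0,0],
    [0,0,0],
    [0,0,-0.045],
    [0.008,-0.037,-0.005],
    [0.008,-0.037,-0.005],
    [0.008,-0.037,-0.005],
    [0.008,-0.037,-0.005],
    [0.008,-0.037,-0.005],
    [0,0,0],
    [0,0,0]
  ],
  "twist": [
    [0,0,0],
    [0,0,0],
    [0,0,0],
    [-0.1294,0.024,0.0578],
    [-0.1294,0.024,0.0578],
    [-0.1294,0.024,0.0578],
    [-0.1294,0.024,0.0578],
    [-0.1294,0.024,0.0578],
    [-0.1294,0.024,0.0578],
    [0,0,0],
    [0,0,0],
    [0,0,0],
    [0,0,0],
    [0,0,0],
    [0,0,0],
    [0,0,0],
    [0,0,0]
  ],
  "fingers": [0,0,0,0,0,0,0,0,0,0,0,0,0,0,0,0,0]
}}

```text
time: 13.55
position: [0.4676, 0.2209, 0.2597]
tcp_rot: [3.138, 0.003, 2.906]
wrist_force: [0.7, 0.1, -0.5]
width: 0.109
```

Run:
```python
from h import *
go([.47,.22,.26],RJf(aj)); print(cur()[2]['joints'],cur()[2]['ft_torque'])
snap('wrist','wrist11');snap('scene','scene11')
s=cv2.imread('pics/scene11.png')
cv2.imwrite('pics/s11z.png',cv2.resize(s[120:340,220:420],None,fx=2.7,fy=2.7,interpolation=cv2.INTER_CUBIC))
```

```text
t 13.55 p [0.4676 0.2209 0.2597] w 0.109 F [ 0.7  0.1 -0.5]
 move-first off [-0.0025 -0.0004 -0.0003] | rot-first off [-0.0025 -0.0004 -0.0003] | twist [ 0.004   0.0033 -0.002 ] rows>= 0.1
[0.31068254 0.02316406 0.08042048 1.62313148 0.00175025 0.54652936] [ 0.04515503 -0.01331643 -0.04473382]
```

View pics/wrist11.png

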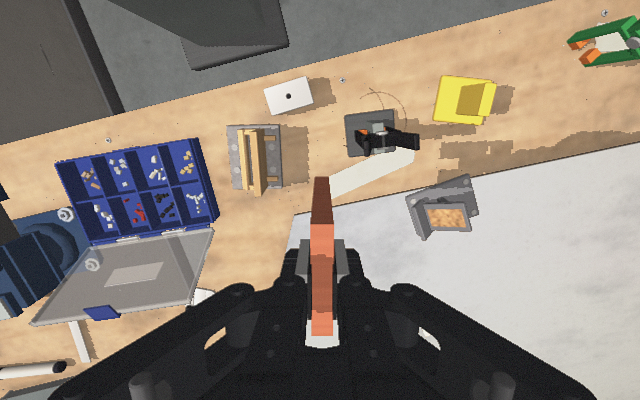

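View pics/s11z.png

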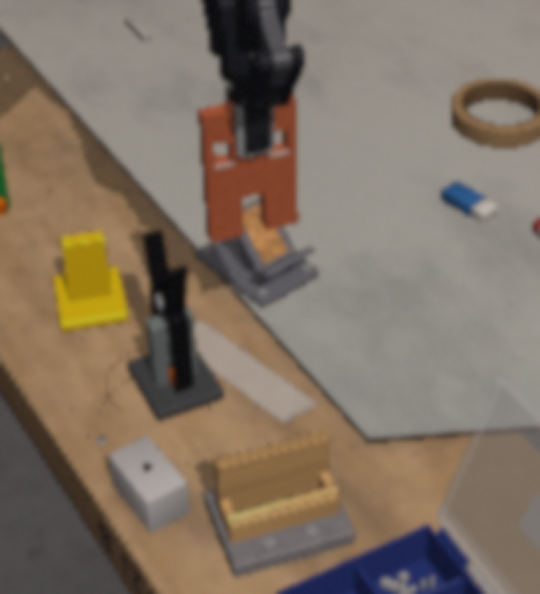

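Run:
```python
from h import *
c=load('wrist11')
cv2.imwrite('pics/w11j.png',cv2.resize(c['pixels'][110:210,210:300,::-1],None,fx=6,fy=6,interpolation=cv2.INTER_CUBIC))
cv2.imwrite('pics/w11c.png',cv2.resize(c['pixels'][75:175,330:430,::-1],None,fx=6,fy=6,interpolation=cv2.INTER_CUBIC))
```

```text
(no output)
```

View pics/w11j.png

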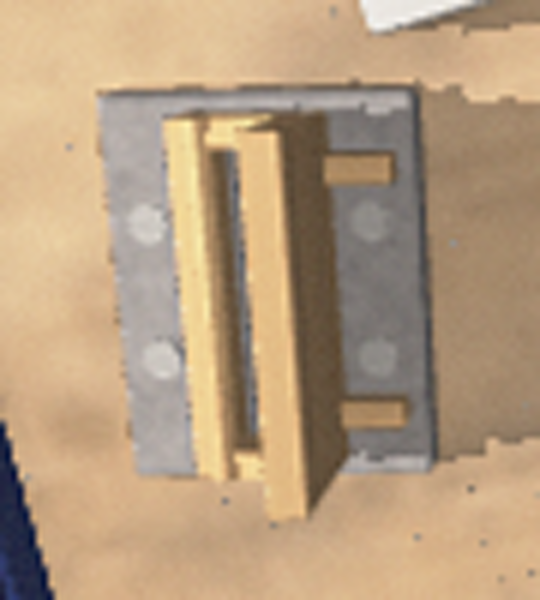

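View pics/w11c.png

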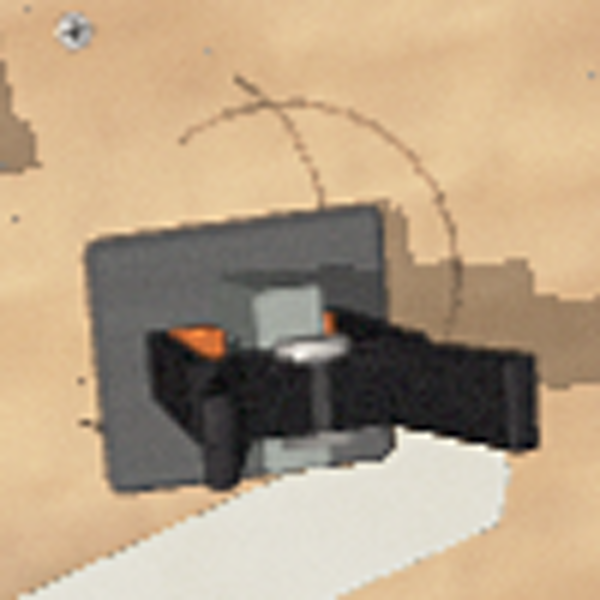

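Run:
```python
from h import *
c=load('wrist11');Z=lambda u,v,z,o=(210,110):onz(c,o[0]+u/6-.42,o[1]+v/6-.42,z)[:2]
def ang(a,b): return round(np.degrees(np.arctan2(*(b-a)[::-1])),1)
B=[Z(*p,.012) for p in [(99,92),(418,92),(436,470),(134,474)]]
print('base',np.round(B,4).tolist(),'cen',np.mean(B,0),'sides',[round(np.linalg.norm(B[i]-B[i-3])*1000,1) for i in range(4)],ang(B[0],B[1]),ang(B[3],B[2]),ang(B[3],B[0]),ang(B[2],B[1]))
F=[Z(*p,.058) for p in [(241,131),(280,128),(309,515),(270,519)]]
print('fence',np.round(F,4).tolist(),np.mean(F,0),[round(np.linalg.norm(F[i]-F[i-3])*1000,1) for i in range(4)],ang(F[3],F[0]),ang(F[2],F[1]))
a=np.radians(77);jx=np.array([np.cos(a),np.sin(a)]);print('jig from fence',np.mean(F,0)-.0105*jx)
S=[Z(*p,.03) for p in [(164,118),(200,118),(233,478),(198,478)]]
print('rail',np.mean(S,0),'jig',np.mean(S,0)+.0105*jx,[round(np.linalg.norm(S[i]-S[i-3])*1000,1) for i in range(4)])
C=(330,75)
Pf=[Z(*p,.01,C) for p in [(88,244),(380,206),(392,455),(115,490)]]
print('post',np.round(Pf,4).tolist(),np.mean(Pf,0),[round(np.linalg.norm(Pf[i]-Pf[i-3])*1000,1) for i in range(4)],ang(Pf[0],Pf[1]),ang(Pf[3],Pf[2]),ang(Pf[3],Pf[0]),ang(Pf[2],Pf[1]))
# plate top z .064
print('plate top mid', Z(290,465,.064,C), Z(287,300,.064,C))
print('handle tips z.125',Z(225,487,.125,C),Z(518,450,.125,C),Z(515,350,.125,C), 'pivot caps z.08',Z(312,348,.08,C),Z(315,440,.08,C))
```

```text
base [[0.388, 0.1235], [0.4028, 0.1853], [0.479, 0.1675], [0.4648, 0.1049]] cen [0.4336481  0.14528933] sides [np.float64(63.6), np.float64(78.2), np.float64(64.3), np.float64(79.0)] 76.5 77.2 166.4 166.9
fence [[0.4008, 0.1599], [0.4019, 0.1668], [0.471, 0.1509], [0.4701, 0.1436]] [0.43593017 0.15531321] [np.float64(6.9), np.float64(70.9), np.float64(7.4), np.float64(71.2)] 166.7 167.1
jig from fence [0.43356819 0.14508233]
rail [0.43120988 0.13503904] jig [0.43357187 0.14526992] [np.float64(6.9), np.float64(71.2), np.float64(7.1), np.float64(71.2)]
post [[0.4102, 0.2636], [0.4166, 0.3213], [0.4658, 0.3157], [0.4595, 0.2586]] [0.43801668 0.28981244] [np.float64(58.1), np.float64(49.5), np.float64(57.4), np.float64(49.6)] 83.7 83.7 174.3 173.5
plate top mid [0.45264292 0.28654695] [0.42467298 0.2910709 ]
handle tips z.125 [0.44197389 0.26757271] [0.44651659 0.30893327] [0.43261803 0.31047501] pivot caps z.08 [0.43155896 0.29099709] [0.44647905 0.28886899]
```

Run:
```python
from h import *
# camera in tool from wrist0/others
for n in ['wrist11']:
    c=load(n); p,r,s=cur(); T=np.array(c['world_from_camera'])
    print('cam in tool',r.inv().apply(T[:3,3]-p))
    for lab,px in dict(footL=(313.5,177),footR=(331,177),topL=(312,335),topR=(333,335)).items():
        o,d=ray(c,*px); o=r.inv().apply(o-p); d=r.inv().apply(d); q=o+d*((.028-o[0])/d[0]); print(lab,np.round(q*1000,1))
cv2.imwrite('pics/w11w.png',cv2.resize(c['pixels'][165:365,270:375,::-1],None,fx=3,fy=3,interpolation=cv2.INTER_CUBIC))
```

```text
cam in tool [ 0.07624921 -0.00103286 -0.11852209]
footL [28.  -6.8 89.2]
footR [28.   5.8 89.2]
topL [ 28.   -3.2 -64.9]
topR [ 28.    1.5 -64.9]
```

View pics/w11w.png

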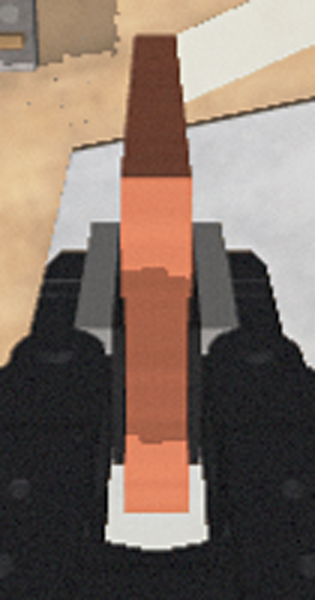

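Run:
```python
from h import *
c=load('wrist11'); p,r,s=cur()
for lab,px,X in [('footL',(270+135/3-.33,165+36/3-.33),.028),('footR',(270+176/3-.33,165+36/3-.33),.028),('topL',(270+121/3-.33,165+178/3-.33),.028),('topR',(270+192/3-.33,165+178/3-.33),.028),('farL',(270+125/3-.33,165+511/3-.33),-.028),('farR',(270+188/3-.33,165+511/3-.33),-.028)]:
    o,d=ray(c,*px); o=r.inv().apply(o-p); d=r.inv().apply(d); q=o+d*((X-o[0])/d[0]); print(lab,np.round(q*1000,1))
```

```text
footL [28.  -5.9 90.3]
footR [28.   3.9 90.2]
topL [28. -6.  0.]
topR [28.   4.2 -0. ]
farL [-28.   -6.   -2.7]
farR [-28.    4.1  -2.7]
```

```bash
cat >> h.py <<'E'
ajr=np.radians(76.9); RJ=RJf(ajr); jig=np.array([.4336,.1455,0])
ft=np.array([.002,0,.0855])
E
python3 - <<'E'
from h import *
go(jig+[0,0,.067]-RJ.apply(ft),RJ)
E
```

```text
t 13.65 p [0.4679 0.2219 0.2588] w 0.109 F [ 0.5  0.7 -0.8]
 move-first off [ 0.0139 -0.0826  0.106 ] | rot-first off [ 0.0141 -0.0822  0.1063] | twist [ 0.0035  0.0024 -0.0055] rows>= 2.7
```

Call:
{"name": "carry_out", "arguments": {
  "offset": [
    [0.007,-0.041,0],
    [0.007,-0.041,0],
    [0,0,0.036],
    [0,0,0.036],
    [0,0,0.034],
    [0,0,0],
    [0,0,0]
  ],
  "twist": [
    [0.002,0.002,-0.004],
    [0,0,0],
    [0,0,0],
    [0,0,0],
    [0,0,0],
    [0,0,0],
    [0,0,0]
  ],
  "fingers": [0,0,0,0,0,0,0]
}}

```text
time: 14.35
position: [0.4347, 0.1453, 0.152]
tcp_rot: [-3.141, -0.002, 2.912]
wrist_force: [1.0, -0.5, 0.5]
width: 0.111
```

Run:
```python
from h import *
go(jig+[0,0,.067]-RJ.apply(ft),RJ)
c=snap('wrist','wrist12');snap('scene','scene12')
cv2.imwrite('pics/w12z.png',cv2.resize(c['pixels'][80:230,240:400,::-1],None,fx=4.5,fy=4,interpolation=cv2.INTER_CUBIC)[:600])
s=cv2.imread('pics/scene12.png')
cv2.imwrite('pics/s12z.png',cv2.resize(s[200:340,270:400],None,fx=4,fy=4,interpolation=cv2.INTER_CUBIC))
```

```text
t 14.35 p [0.4347 0.1453 0.152 ] w 0.111 F [ 1.  -0.5  0.5]
 move-first off [-0.0009 -0.     -0.0005] | rot-first off [-0.0009 -0.     -0.0005] | twist [-0.0002 -0.0022 -0.0008] rows>= 0.0
```

View pics/w12z.png

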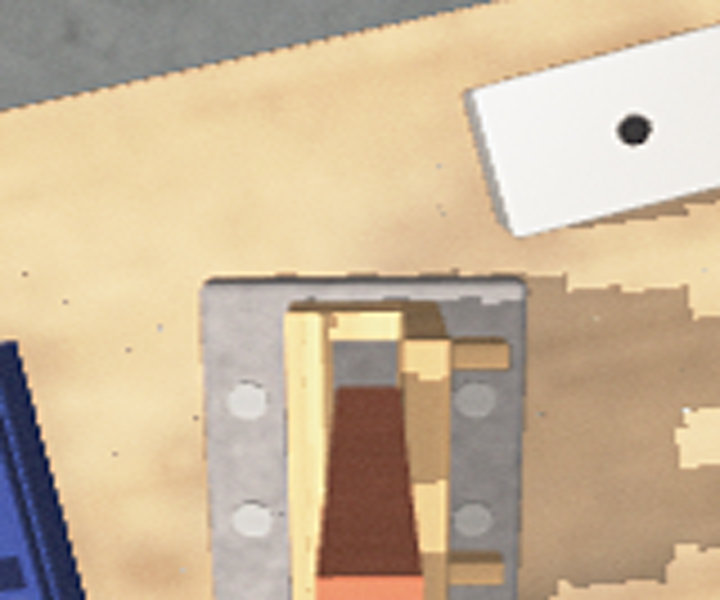

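View pics/s12z.png

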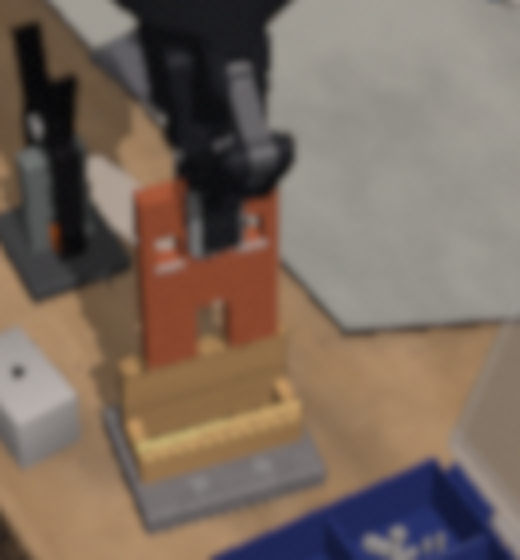

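Run:
```python
from h import *
c=load('wrist12'); p,r,s=cur()
def px(u,v): return (240+(u+.5)/4.5-.5, 80+(v+.5)/4-.5)
def at(u,v,z): # tool coords at world z
    q=onz(c,*px(u,v),z); return np.round(r.inv().apply(q-p)*1000,1)
print('fence in/out near end top z.058',at(403,340,.058),at(450,341,.058))
print('rail outer/inner top z.03',at(287,313,.03),at(326,313,.03))
print('slot floor L/R end z .012',at(333,342,.012),at(402,342,.012), 'endstop in z.028',at(365,340,.028))
print('base',at(204,282,.012),at(525,282,.012))
for u in (333,405):
    o,d=ray(c,*px(u,387)); o=r.inv().apply(o-p); d=r.inv().apply(d); print('foot',np.round((o+d*((.030-o[0])/d[0]))*1000,1))
```

```text
fence in/out near end top z.058 [38.6  4.6 96.5] [38.4 12.1 96.5]
rail outer/inner top z.03 [ 39.  -15.7 124.4] [ 39.   -8.7 124.4]
slot floor L/R end z .012 [ 29.7  -8.  142.5] [ 29.7   5.5 142.5] endstop in z.028 [ 33.1  -1.7 126.5]
base [ 42.9 -32.8 142.4] [ 42.9  29.1 142.5]
foot [30.  -6.7 96. ]
foot [30.  5. 96.]
```

Call:
{"name": "carry_out", "arguments": {
  "offset": [
    [0.0005,-0.001,0],
    [0,0,0.015],
    [0,0,0.012],
    [0,0,0.005],
    [0,0,0]
  ],
  "twist": [
    [0,0,0],
    [0,0,0],
    [0,0,0],
    [0,0,0],
    [0,0,0]
  ],
  "fingers": [0,0,0,0,0]
}}

```text
time: 14.95
position: [0.4336, 0.1437, 0.1195]
tcp_rot: [-3.141, -0.002, 2.911]
wrist_force: [0.2, 0.7, -1.3]
width: 0.103
```

Run:
```python
from h import *
c=snap('wrist','wrist13');go(jig+[0,0,.012]-RJ.apply(ft),RJ);snap('scene','scene13')
cv2.imwrite('pics/w13z.png',cv2.resize(c['pixels'][80:230,240:400,::-1],None,fx=4.5,fy=4,interpolation=cv2.INTER_CUBIC)[:600])
s=cv2.imread('pics/scene13.png')
cv2.imwrite('pics/s13z.png',cv2.resize(s[200:340,270:400],None,fx=4,fy=4,interpolation=cv2.INTER_CUBIC))
```

```text
t 15.0 p [0.4339 0.1438 0.12  ] w 0.106 F [-0.6 -0.4 -1.3]
 move-first off [-0.0013  0.0016  0.0225] | rot-first off [-0.0013  0.0016  0.0225] | twist [ 0.0002 -0.0009 -0.0019] rows>= 0.5
```

View pics/w13z.png

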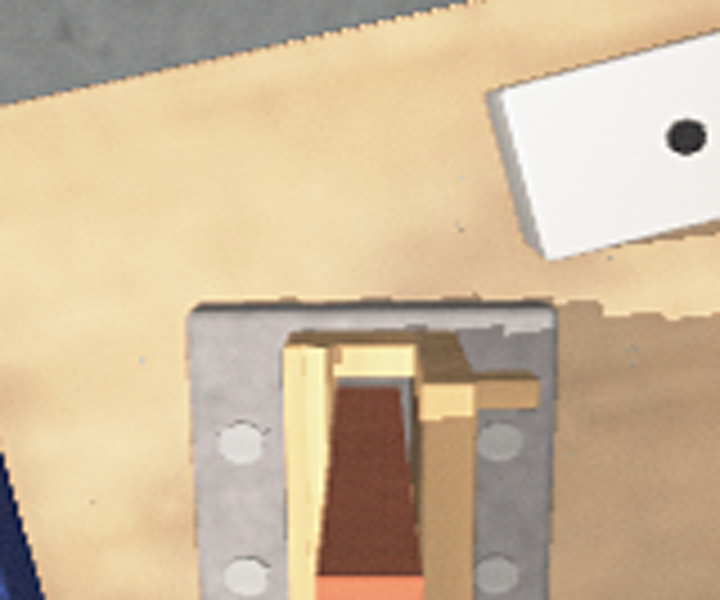

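View pics/s13z.png

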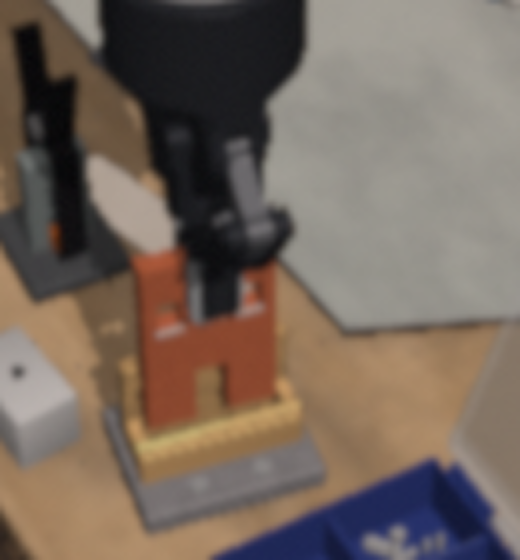

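Call:
{"name": "carry_out", "arguments": {
  "offset": [
    [0,0.0005,0.008],
    [0,0,0.007],
    [0,0,0.003],
    [0,0,0]
  ],
  "twist": [
    [0,0,0],
    [0,0,0],
    [0,0,0],
    [0,0,0]
  ],
  "fingers": [0,0,0,0]
}}

```text
time: 15.45
position: [0.4335, 0.1442, 0.1011]
tcp_rot: [-3.141, -0.002, 2.911]
wrist_force: [-0.0, 0.4, -1.0]
width: 0.102
```

Call:
{"name": "carry_out", "arguments": {
  "offset": [
    [0,0,0.002],
    [0,0,0.001],
    [0,0,0]
  ],
  "twist": [
    [0,0,0],
    [0,0,0],
    [0,0,0]
  ],
  "fingers": [0,0,0]
}}

```text
time: 15.75
position: [0.4342, 0.1443, 0.0991]
tcp_rot: [3.141, -0.0, 2.911]
wrist_force: [0.5, 0.7, -1.4]
width: 0.106
```

Call:
{"name": "carry_out", "arguments": {
  "offset": [
    [0,0,0.001],
    [0,0,0.001],
    [0,0,0]
  ],
  "twist": [
    [0,0,0],
    [0,0,0],
    [0,0,0]
  ],
  "fingers": [0,0,0]
}}

```text
time: 16.05
position: [0.4346, 0.1444, 0.0981]
tcp_rot: [3.141, 0.001, 2.911]
wrist_force: [-0.9, -0.1, 4.1]
width: 0.106
```

Call:
{"name": "carry_out", "arguments": {
  "offset": [
    [0,0.001,0],
    [0,0.001,0],
    [0,0,0]
  ],
  "twist": [
    [0,0,0],
    [0,0,0],
    [0,0,0]
  ],
  "fingers": [0,0,0]
}}

```text
time: 16.35
position: [0.4349, 0.1453, 0.0981]
tcp_rot: [-3.139, 0.001, 2.911]
wrist_force: [-1.1, -3.1, 6.2]
width: 0.103
```

Call:
{"name": "carry_out", "arguments": {
  "offset": [
    [0,0,0],
    [0,0,0],
    [0,0,0],
    [0,0,0]
  ],
  "twist": [
    [0,0,0],
    [0,0,0],
    [0,0,0],
    [0,0,0]
  ],
  "fingers": [35,35,35,35]
}}

```text
time: 16.75
position: [0.4345, 0.1463, 0.0967]
tcp_rot: [3.141, -0.001, 2.911]
wrist_force: [0.3, -0.4, -0.5]
width: 0.354
```

Call:
{"name": "carry_out", "arguments": {
  "offset": [
    [0,0,-0.02],
    [0,0,-0.03],
    [0,0,-0.04],
    [0,0,-0.03],
    [0,0,0]
  ],
  "twist": [
    [0,0,0],
    [0,0,0],
    [0,0,0],
    [0,0,0],
    [0,0,0]
  ],
  "fingers": [40,60,60,70,70]
}}

```text
time: 17.25
position: [0.4374, 0.1468, 0.2224]
tcp_rot: [3.137, 0.008, 2.911]
wrist_force: [0.4, 0.2, 0.8]
width: 0.701
```

Run:
```python
from h import *
c=snap('wrist','wrist14');go([.438,.288,.2],RJ);snap('scene','scene14')
s=cv2.imread('pics/scene14.png')
cv2.imwrite('pics/s14z.png',cv2.resize(s[200:340,250:400],None,fx=4,fy=4,interpolation=cv2.INTER_CUBIC))
```

```text
t 17.3 p [0.4364 0.1466 0.2198] w 0.701 F [ 0.8  0.4 -0.5]
 move-first off [0.0308 0.138  0.0201] | rot-first off [0.0305 0.1381 0.0198] | twist [ 0.0029  0.0049 -0.0018] rows>= 2.9
```

View pics/wrist14.png

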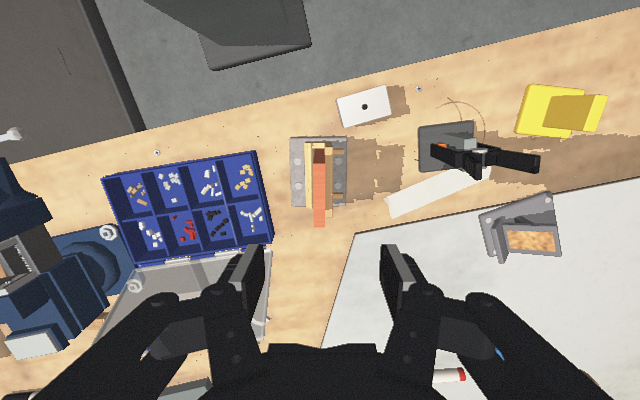

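View pics/s14z.png

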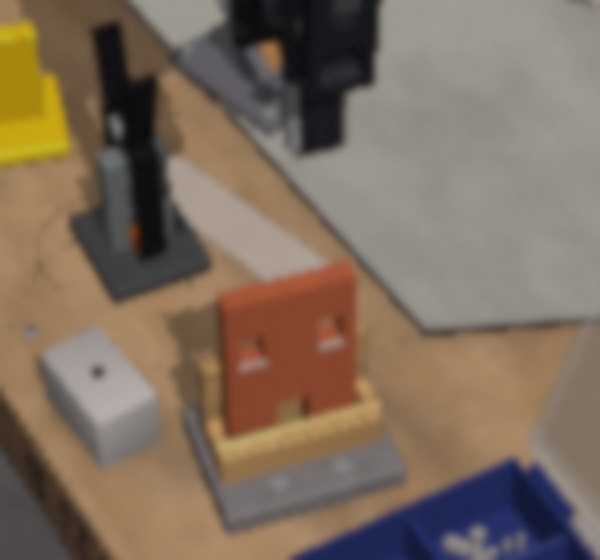

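```bash
cat >> h.py <<'E'
RC=RJf(np.radians(83.7)); clip=np.array([.4382,.2902,.08])
E
python3 - <<'E'
from h import *
go([clip[0],clip[1],.19],RC)
E
```

```text
t 17.35 p [0.4353 0.1464 0.2178] w 0.698 F [-0.2 -0.2 -0.3]
 move-first off [0.0301 0.1407 0.0279] | rot-first off [0.0129 0.1433 0.0278] | twist [ 0.0012  0.0014 -0.1205] rows>= 2.9
```

Call:
{"name": "carry_out", "arguments": {
  "offset": [
    [0.01,0.047,0],
    [0.01,0.047,0.003],
    [0.01,0.047,0.005],
    [0,0,0.01],
    [0,0,0.01],
    [0,0,0]
  ],
  "twist": [
    [0,0,0],
    [0,0,0],
    [0,0,-0.12],
    [0,0,0],
    [0,0,0],
    [0,0,0]
  ],
  "fingers": [100,100,100,100,100,100]
}}

```text
time: 17.95
position: [0.4359, 0.2887, 0.1856]
tcp_rot: [-3.138, -0.006, 3.03]
wrist_force: [-0.7, 0.5, -0.1]
width: 1.001
```

Run:
```python
from h import *
c=snap('wrist','wrist15');go([clip[0],clip[1],.114],RC)
cv2.imwrite('pics/w15z.png',cv2.resize(c['pixels'][60:320,210:440,::-1],None,fx=3,fy=2.3,interpolation=cv2.INTER_CUBIC))
```

```text
t 18.0 p [0.4366 0.2887 0.187 ] w 0.999 F [-0.8 -0.3  0.6]
 move-first off [-0.0017  0.0019  0.073 ] | rot-first off [-0.0014  0.0017  0.073 ] | twist [-0.0023 -0.0039 -0.0024] rows>= 1.5
```

View pics/w15z.png

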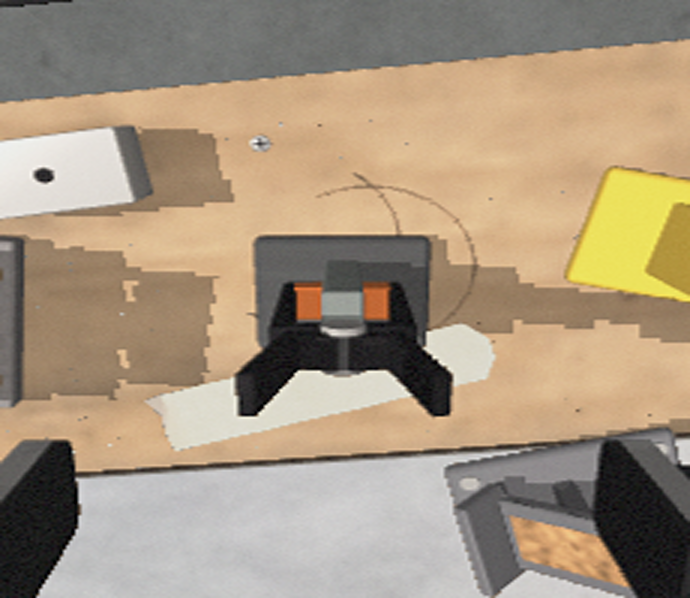

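Run:
```python
from h import *
c=load('wrist15');p,r,s=cur()
f=lambda u,v,z:print((r.inv().apply(onz(c,210+u/3-.33,60+v/2.3-.3,z)-p)*1000).round(1))
f(343,332,.08);f(344,374,.08);f(242,415,.125);f(447,415,.125);f(236,378,.125);f(452,378,.125); f(342,240,.01); f(325,322,.064);f(362,322,.064)
```

```text
[  3.3   1.7 107. ]
[-12.2   2.1 106.9]
[ -7.  -20.7  62. ]
[-6.9 24.3 61.9]
[  4.4 -21.7  62. ]
[ 4.5 25.  61.9]
[ 22.5   1.8 177. ]
[  1.9  -3.2 123. ]
[  1.9   7.2 123. ]
```

Call:
{"name": "carry_out", "arguments": {
  "offset": [
    [-0.002,0.0017,0.02],
    [0,0,0.03],
    [0,0,0.02],
    [0,0,0],
    [0,0,0]
  ],
  "twist": [
    [0,0,0],
    [0,0,0],
    [0,0,0],
    [0,0,0],
    [0,0,0]
  ],
  "fingers": [100,100,100,100,70]
}}

```text
time: 18.5
position: [0.4401, 0.2908, 0.1197]
tcp_rot: [3.141, -0.0, 3.029]
wrist_force: [-0.7, 0.7, -0.1]
width: 0.858
```

Run:
```python
from h import *
c=snap('wrist','wrist16');go([clip[0],clip[1],.114],RC)
cv2.imwrite('pics/w16z.png',c['pixels'][100:,180:480,::-1])
```

```text
t 18.55 p [0.4407 0.2914 0.1207] w 0.775 F [-0.2 -0.2  0.2]
 move-first off [ 0.0024 -0.0015  0.0067] | rot-first off [ 0.0024 -0.0014  0.0067] | twist [ 0.0015  0.0014 -0.0021] rows>= 0.1
```

View pics/w16z.png

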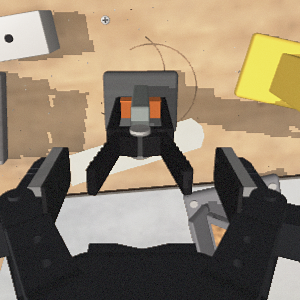

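Call:
{"name": "carry_out", "arguments": {
  "offset": [
    [0.001,-0.001,0.003],
    [0,0,0.003],
    [0,0,0],
    [0,0,0],
    [0,0,0],
    [0,0,0],
    [0,0,0],
    [0,0,0]
  ],
  "twist": [
    [0,0,0],
    [0,0,0],
    [0,0,0],
    [0,0,0],
    [0,0,0],
    [0,0,0],
    [0,0,0],
    [0,0,0]
  ],
  "fingers": [70,65,55,45,30,20,20,20]
}}

```text
time: 19.35
position: [0.4401, 0.291, 0.1152]
tcp_rot: [3.141, 0.003, 3.031]
wrist_force: [-0.8, -2.0, 5.6]
width: 0.327
```

Run:
```python
from h import *
c=snap('wrist','wrist17');go([clip[0],clip[1],.114],RC)
s=snap('scene','scene17')['pixels'][:,:,::-1]
cv2.imwrite('pics/w17z.png',np.hstack([c['pixels'][50:350,180:480,::-1],cv2.resize(s[190:290,230:330],(300,300))]))
```

```text
t 19.4 p [0.4401 0.291  0.1152] w 0.332 F [ 0.5 -2.3  6.1]
 move-first off [ 0.0018 -0.001   0.0012] | rot-first off [ 0.0018 -0.001   0.0012] | twist [ 0.001   0.0032 -0.0007] rows>= 0.0
```

View pics/w17z.png

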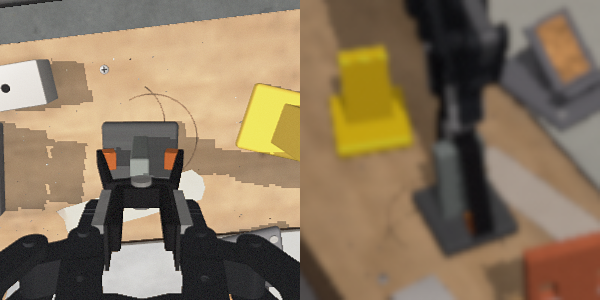

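Call:
{"name": "carry_out", "arguments": {
  "offset": [
    [0,0,-0.02],
    [0,0,-0.04],
    [0,0,-0.045],
    [0,0,0],
    [0,0,0]
  ],
  "twist": [
    [0,0,0],
    [0,0,0],
    [0,0,0],
    [0,0,0],
    [0,0,0]
  ],
  "fingers": [20,20,20,20,20]
}}

```text
time: 19.95
position: [0.4398, 0.2916, 0.2201]
tcp_rot: [3.139, 0.003, 3.031]
wrist_force: [-0.6, -0.3, -1.2]
width: 0.33
```

Run:
```python
from h import *
jx=RJ.apply([0,1,0]); print(jx)
c=snap('wrist','wrist18');go(np.array([.4345,.146,.222])+.004*jx,RJ)
s=snap('scene','scene18')['pixels'][:,:,::-1]
cv2.imwrite('pics/w18z.png',np.hstack([c['pixels'][50:350,180:480,::-1],cv2.resize(s[150:300,230:380],(300,300))]))
```

```text
[0.22665131 0.97397597 0.        ]
t 20.0 p [0.4389 0.2911 0.2182] w 0.328 F [ 0.7  0.2 -0.9]
 move-first off [-0.0121 -0.1407 -0.0039] | rot-first off [-0.0286 -0.1383 -0.0038] | twist [ 0.0008 -0.      0.1182] rows>= 2.8
```

View pics/w18z.png

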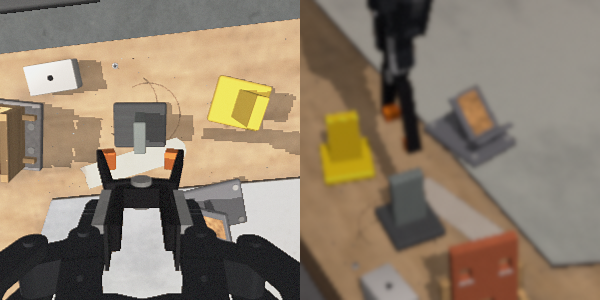

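Call:
{"name": "carry_out", "arguments": {
  "offset": [
    [0,-0.01,-0.012],
    [-0.004,-0.045,0],
    [-0.004,-0.045,0],
    [-0.004,-0.041,0],
    [0,0,0],
    [0,0,0]
  ],
  "twist": [
    [0,0,0],
    [0,0,0],
    [0,0,0],
    [0,0,0.118],
    [0,0,0],
    [0,0,0]
  ],
  "fingers": [20,20,20,20,20,20]
}}

```text
time: 20.65
position: [0.4347, 0.1483, 0.2298]
tcp_rot: [3.141, -0.002, 2.911]
wrist_force: [-0.5, -0.2, -0.2]
width: 0.332
```

Run:
```python
from h import *
jx=RJ.apply([0,1,0])
c=snap('wrist','wrist19');go(np.array([.4345,.146,.222])+.004*jx,RJ)
s=snap('scene','scene19')['pixels'][:,:,::-1]
cv2.imwrite('pics/w19z.png',np.hstack([cv2.resize(c['pixels'][80:280,220:420,::-1],(500,500),interpolation=cv2.INTER_CUBIC),cv2.resize(s[190:340,250:400],(300,500))]))
```

```text
t 20.7 p [0.4348 0.1491 0.2298] w 0.332 F [-0.2  0.6 -1.3]
 move-first off [-0.0004  0.0009  0.0078] | rot-first off [-0.0004  0.0009  0.0078] | twist [ 0.0005 -0.0015 -0.0003] rows>= 0.2
```

View pics/w19z.png

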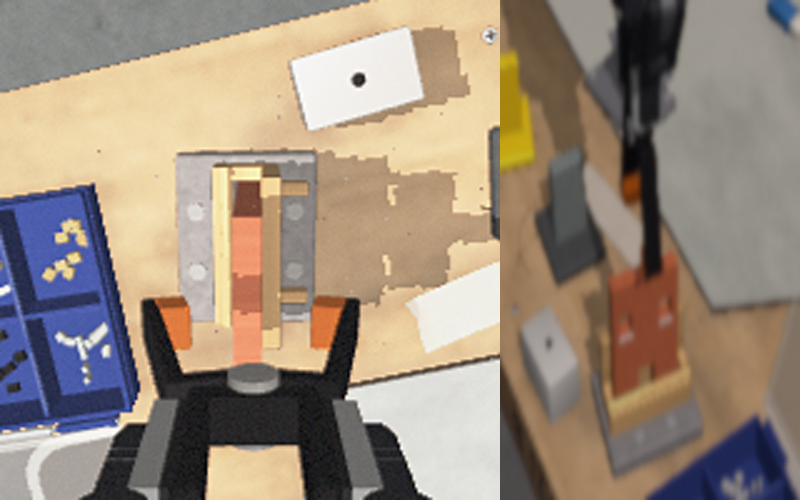

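Call:
{"name": "carry_out", "arguments": {
  "offset": [
    [0,0.001,0.02],
    [0,0,0.02],
    [0,0,0.01],
    [0,0,0]
  ],
  "twist": [
    [0,0,0],
    [0,0,0],
    [0,0,0],
    [0,0,0]
  ],
  "fingers": [20,20,20,20]
}}

```text
time: 21.15
position: [0.4339, 0.1511, 0.1781]
tcp_rot: [-3.14, -0.004, 2.915]
wrist_force: [-1.3, -0.1, -0.4]
width: 0.33
```

Run:
```python
from h import *
jx=RJ.apply([0,1,0])
c=snap('wrist','wrist20');go(np.array([.4345,.146,.147])+.004*jx,RJ)
s=snap('scene','scene20')['pixels'][:,:,::-1]
cv2.imwrite('pics/w20z.png',np.hstack([cv2.resize(c['pixels'][80:280,220:420,::-1],(500,500),interpolation=cv2.INTER_CUBIC),cv2.resize(s[190:340,280:370],(300,500))]))
```

```text
t 21.2 p [0.4347 0.151  0.1794] w 0.334 F [-0.4 -0.1  0.2]
 move-first off [-0.0011 -0.0009  0.0324] | rot-first off [-0.001  -0.0009  0.0324] | twist [-0.0003 -0.0024  0.0018] rows>= 0.6
```

View pics/w20z.png

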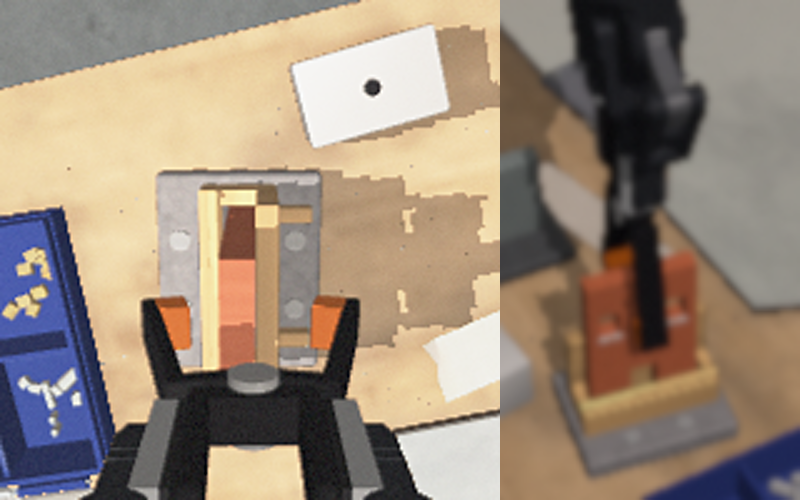

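Call:
{"name": "carry_out", "arguments": {
  "offset": [
    [0,0,0.015],
    [0,0,0.01],
    [0,0,0.005],
    [0,0,0]
  ],
  "twist": [
    [0,0,0],
    [0,0,0],
    [0,0,0],
    [0,0,0]
  ],
  "fingers": [20,20,20,20]
}}

```text
time: 21.65
position: [0.4351, 0.1504, 0.1498]
tcp_rot: [3.141, -0.001, 2.913]
wrist_force: [-0.1, 0.4, -0.7]
width: 0.33
```

Run:
```python
from h import *
jx=RJ.apply([0,1,0])
c=snap('wrist','wrist21');go(np.array([.4345,.146,.147])+.004*jx,RJ)
s=snap('scene','scene21')['pixels'][:,:,::-1]
cv2.imwrite('pics/w21z.png',np.hstack([cv2.resize(c['pixels'][80:280,220:420,::-1],(500,500),interpolation=cv2.INTER_CUBIC),cv2.resize(s[190:340,280:370],(300,500))]))
```

```text
t 21.7 p [0.4354 0.1505 0.1503] w 0.328 F [ 0.2  0.2 -0.7]
 move-first off [-0.0002 -0.0006  0.0033] | rot-first off [-0.0002 -0.0006  0.0033] | twist [ 0.0005 -0.0004  0.0002] rows>= 0.1
```

View pics/w21z.png

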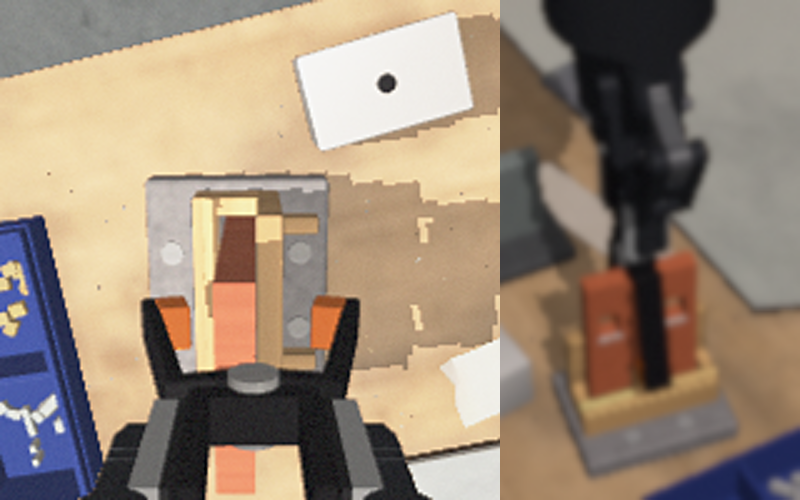

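Call:
{"name": "carry_out", "arguments": {
  "offset": [
    [0,0,0.002],
    [0,0,0.001],
    [0,0,0]
  ],
  "twist": [
    [0,0,0],
    [0,0,0],
    [0,0,0]
  ],
  "fingers": [20,20,20]
}}

```text
time: 22.05
position: [0.4362, 0.1508, 0.149]
tcp_rot: [3.14, 0.002, 2.913]
wrist_force: [-0.6, 0.6, 4.9]
width: 0.333
```

Call:
{"name": "carry_out", "arguments": {
  "offset": [
    [0,0,-0.001],
    [0,0,0],
    [0,0,0],
    [0,0,0],
    [0,0,0],
    [0,0,0],
    [0,0,0],
    [0,0,0]
  ],
  "twist": [
    [0,0,0],
    [0,0,0],
    [0,0,0],
    [0,0,0],
    [0,0,0],
    [0,0,0],
    [0,0,0],
    [0,0,0]
  ],
  "fingers": [20,38,42,46,50,55,70,80]
}}

```text
time: 22.85
position: [0.4354, 0.1504, 0.1482]
tcp_rot: [3.141, -0.0, 2.913]
wrist_force: [0.4, 0.4, -0.9]
width: 0.799
```

Run:
```python
from h import *
c=snap('wrist','wrist22');print(cur()[0],cur()[2]['width'])
s=snap('scene','scene22')['pixels'][:,:,::-1]
cv2.imwrite('pics/w22z.png',np.hstack([cv2.resize(c['pixels'][80:320,200:440,::-1],(500,500),interpolation=cv2.INTER_CUBIC),cv2.resize(s[190:340,280:370],(300,500))]))
```

```text
[0.43541418 0.15044118 0.14816755] 0.7976611309891379
```

View pics/w22z.png

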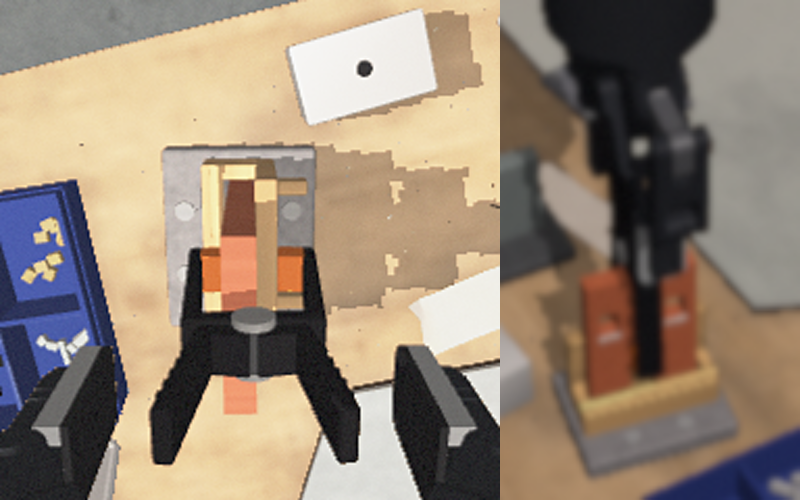

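Clip has closed: orange tips (about 210,270 and 290,270 in the crop) press on the wall and the fence, and the fingers are clear. Retreat upward.

Call:
{"name": "carry_out", "arguments": {
  "offset": [
    [0,0,0],
    [0,0,0],
    [0,0,-0.02],
    [0,0,-0.04],
    [0,0,-0.045],
    [0,0,-0.04],
    [0,0,0],
    [0,0,0]
  ],
  "twist": [
    [0,0,0],
    [0,0,0],
    [0,0,0],
    [0,0,0],
    [0,0,0],
    [0,0,0],
    [0,0,0],
    [0,0,0]
  ],
  "fingers": [100,100,100,100,100,100,100,100]
}}

```text
time: 23.75
position: [0.4362, 0.1505, 0.2945]
tcp_rot: [3.14, 0.003, 2.913]
wrist_force: [0.1, 0.2, -0.6]
width: 1.002
```

Run:
```python
from h import *
c=snap('wrist','wrist23');p,r,s0=cur();print(p,s0['width'])
s=snap('scene','scene23')['pixels'][:,:,::-1]; t=snap('top','top23')
cv2.imwrite('pics/w23z.png',np.hstack([cv2.resize(c['pixels'][80:280,220:420,::-1],(480,480),interpolation=cv2.INTER_CUBIC),cv2.resize(s[200:330,280:370],(310,480),interpolation=cv2.INTER_CUBIC)]))
```

```text
[0.43552821 0.15039889 0.29289146] 1.0047334221746549
```

View pics/w23z.png

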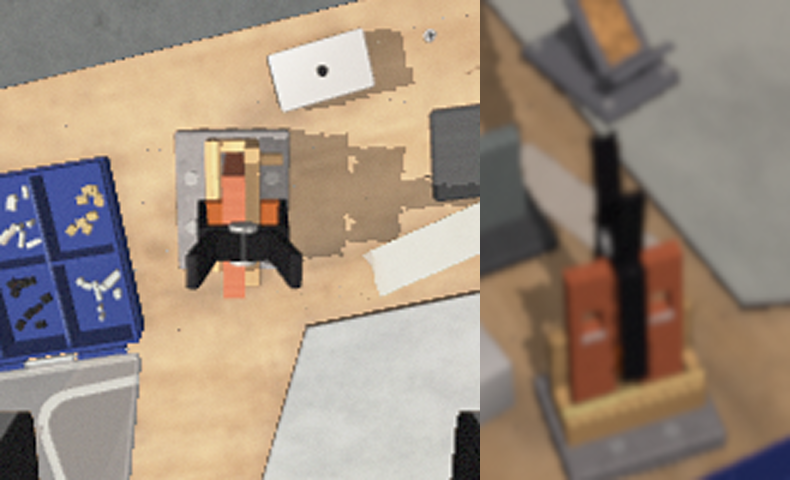

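View pics/scene23.png

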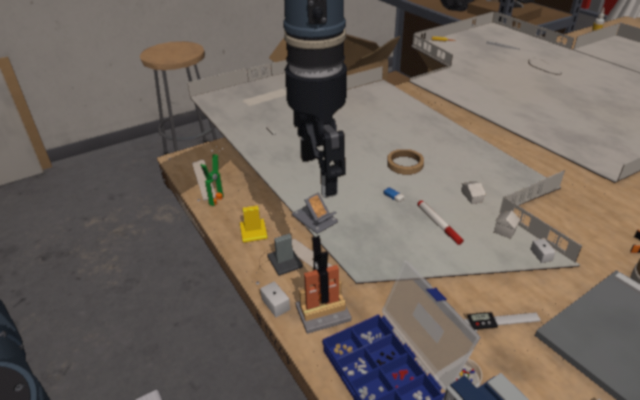

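Run:
```python
from h import *
c=load('wrist23');b=load('top0');t=load('top23')
# bystander regions difference start vs now (marker, eraser, weight)
for n,(x0,x1,y0,y1) in dict(marker=(345,422,92,118),eraser=(308,338,104,124),weight=(370,402,280,302)).items():
    print(n,np.abs(b['pixels'][y0:y1,x0:x1].astype(int)-t['pixels'][y0:y1,x0:x1]).mean().round(2))
q=lambda u,v:(220+u/2.4-.3,80+v/2.4-.3)
for u,v in [(222,298),(245,298)]: print('wall top far corner z.102',onz(c,*q(u,v),.102))
print(ctrl.close_job())
```

```text
marker 10.18
eraser 9.6
weight 9.01
wall top far corner z.102 [0.45984858 0.13473274 0.102     ]
wall top far corner z.102 [0.46224482 0.14502901 0.102     ]
the job is handed in; nothing more can be done
None
```

The job is handed in after about 24 s of the 59 s allowed. As far as the pictures and force readings show, all the steps were met; the hand-in itself gave no verdict.

**What was done**
- **Rest:** I gripped the wall by its side edges, leaned it in the V of the rest and let go. The wrist picture then put its foot within about 2 mm of the seat.
- **Jig:** I took the wall by its two faces and stood it in the slot. I lowered it until I felt the floor, pushed it lightly against the fence, and let go.
- **Clip:** I squeezed it fully open and lifted it off its post. I set it over the top of the wall until the crossbar touched, then let it close on wall and fence.

**Last checks**
- In the final pictures the wall stands upright in the slot, with the clip upright near its middle. The tips bear on the wall face and the back of the fence, and the gripper is about 14 cm clear.
- The far top corner of the wall came out within about 1 mm of where it should be.

**Checks that disagreed or stayed weak**
- **Bystanders:** the before and after pictures of the weight, marker and eraser differ by about 10 grey levels in all three. I put that down to lighting and noise. The marker, eraser and weight look in the same places in the scene camera, but I did not measure their positions again.
- **Clip height and pinch:** I did not measure the height of the tips or the pinch force directly. I inferred the tip height from feeling the crossbar touch the wall top, about 4 mm higher than I had calculated.
- **Position readings:** the measured arm positions wandered by about 2 mm, so the fits rest on felt contact and pictures rather than on those numbers alone.

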